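# Sort vial racks: sound ones latched into the autosampler, rejects to quarantine

## Robot

A 6-joint arm with a two-finger parallel gripper is mounted at the origin on the work surface. World frame = base frame: x ahead of the robot, y to its left, z up, the work surface at z = 0. Lengths are in m, angles in degrees, forces in N, time in s.
With the tool pointing down it reaches from about 0.3 to 0.75 m from the base axis. Payload 8.5 kg.
Tool frame: the origin (TCP) lies on the centre line of the jaws, within the pads' length; the fingertips stand 19 mm ahead of it and the grasp point (between the pads) is the TCP; z points along the fingers, x is the direction in which the jaws open and shut, and the axes are right-handed (so a half turn about z gives the same grasp; the last joint's range is limited). The gripper opens to 85 mm and grips with 20 to 120 N. Pads are 22 mm wide; open, the fingers measure 114 mm over their backs; the gripper's body (76 mm by 85 mm) begins 54 mm behind the grasp point. The pads swing forward as they close: fully open they stand 13 mm farther back than shut.
Start: joints at [50.976, 21.807, 74.336, -0, 83.858, -12.336], TCP at [0.247, 0.491, 0.25] pointing down, gripper open.
Joint ranges: [-178.18, 178.18], [-50.72, 133.34], [12.68, 142.11], [-81.47, 261.47], [9.98, 163.14], [-165.26, 165.26]. Speed limits (degrees/s): [136.94, 136.94, 180, 180, 180, 180].

## Interface

Orientations are given as a 3x3 rotation matrix whose columns are the frame's x, y, z axes.
In Python, from rig import env, cams, order gives the robot as it stands.
- The arm moves only by the tool step_arm, never from a script. Its argument "steps" is a list of rows, each an object with "xyz": the shift along the tool's x, y, z normalised to -1 to 1, where 1 is 0.04 m, a list of three; "turn": the turn, a rotation vector about the tool's x, y, z normalised to -1 to 1, where 1 is 0.08 rad, a list of three; "gripper": the gripper command: -1 is shut, 1 is fully open, values between are in proportion. A call has 1 to 20 rows; each row shifts and turns the commanded pose from where the row before left it, along the tool's axes as they then stand; what a row does not reach is not made up. A row lasts 1/12 s, in which the tool goes at most 41.7 mm and 7.16 degrees, less where a joint would pass 70% of its speed; a pose out of reach is approached as far as the arm can. A call with a number of a shift or a turn outside -1 to 1 is refused whole. A call with a gripper value outside its range is refused whole. The fingers move at their own pace and stop on an object; "squeeze" is the grip in N (left out, the last holds). Time passes only in rows, so rows that do not move let the fingers close. It gives the time, the measured TCP pose, the force and the opening at its end, in the units of the state.
- env.observe(): the state, without advancing time (a new reading comes with each control period).
- cams.get_image(name): name is "scene" or "top" or "wrist"; returns (picture, depth): 384x512x3 uint8, red, green, blue; 384x512 float32, m along the optical axis (not along the pixel's ray), 0 where there is no reading.
- cams.camera_info(name): a dict with "fx", "fy", "cx", "cy" (pixels), "extrinsics" (4x4, takes a point from camera to world coordinates). Camera axes: x right, y down, z forward; pixel columns grow to the right and rows downward; lengths in m; the calibration is good to about 2 mm. A picture is of the moment at which its call begins: read the wrist's pose just before it. camera_info takes no time and is no camera call; for the wrist camera it gives the pose at the moment of the call.
- order.close_job(): hands the job in, once; it reports no verdict.
The state is a dict: "time_s": time; "q": joint angles; "qvel": joint speeds; "joint_efforts": joint torques, N m; "position": TCP position; "tool_rot": TCP orientation; "ft_force": force on the tool from outside, world axes, zero at the start; "wrist_torque": the same for the moment, N m; "grip_width": finger opening in m.
Only numpy, scipy, OpenCV 4.12 (cv2) and the standard library are available. Lean on these libraries where they do the work, as an engineer would, in place of code of your own. Each camera call takes 0.05 s, during which the arm holds its last target. There are 200 camera calls.

## Task

Clear the four blue vial racks from the bench mat: stand the two with a red reject tag on the handle upright in the red quarantine tote, and press the two untagged ones down into the two free bays of the autosampler deck, one in each, fully home so that the orange latch snaps back over the rack's foot. Keep the racks upright and lower them rather than dropping them, and leave the grey standards rack, the bottle and the beaker where they stand.

Things in the scene. Friction and masses are not known exactly. Their poses are not given: they have to be found in the camera images.
- rack_a_center (a point): Sound (no red tag); white caps; blue vial rack, 0.25 kg, same either way round. Block 80 (x) x 56 (y) x 40 high; vial caps up to 62; foot 8 long, 40 wide, 10 high at each end. Handle: upright plate, 44 (x) x 12 thick (y), free from 62 (cap tops) to 112 (top) above the underside. Point at its centre, 56 above the underside: mid free handle is 31 above it. z up; mm
- rack_b_center (a point): Sound (no red tag); green caps; blue vial rack, 0.25 kg, same either way round. Block 80 (x) x 56 (y) x 40 high; vial caps up to 62; foot 8 long, 40 wide, 10 high at each end. Handle: upright plate, 44 (x) x 12 thick (y), free from 62 (cap tops) to 112 (top) above the underside. Point at its centre, 56 above the underside: mid free handle is 31 above it. z up; mm
- reject_a_center (a point): REJECT: red tag over handle top; white caps; blue vial rack, 0.25 kg, same either way round. Block 80 (x) x 56 (y) x 40 high; vial caps up to 62; foot 8 long, 40 wide, 10 high at each end. Handle: upright plate, 44 (x) x 12 thick (y), free from 62 (cap tops) to 112 (top) above the underside. Point at its centre, 56 above the underside: mid free handle is 31 above it. z up; mm
- reject_b_center (a point): REJECT: red tag over handle top; green caps; blue vial rack, 0.25 kg, same either way round. Block 80 (x) x 56 (y) x 40 high; vial caps up to 62; foot 8 long, 40 wide, 10 high at each end. Handle: upright plate, 44 (x) x 12 thick (y), free from 62 (cap tops) to 112 (top) above the underside. Point at its centre, 56 above the underside: mid free handle is 31 above it. z up; mm
- bay_left (a point): floor centre of the free left (+y) bay of the autosampler deck. x along the bay, away from the robot, z up. Takes a rack lengthwise, either way round: 60 mm wide between dividers about 20 mm high, sloped open above 10 mm; upright end stop 49 mm high 49.5 mm before this point, sloped open above 36; orange spring latch and low stop at the far end. Bays lie 72 mm apart, the middle one is taken
- bay_right (a point): floor centre of the free right (-y) bay of the autosampler deck. x along the bay, away from the robot, z up. Takes a rack lengthwise, either way round: 60 mm wide between dividers about 20 mm high, sloped open above 10 mm; upright end stop 49 mm high 49.5 mm before this point, sloped open above 36; orange spring latch and low stop at the far end. Bays lie 72 mm apart, the middle one is taken
- latch_left (a joint): orange spring latch at the far end of the left bay, rad: 0 shut, up to 0.6 swung away from the robot. Shut, its nose hangs 12.5 mm over the bay floor, back to 43 mm from bay centre. It slopes up and outward, to 39 mm high at 55 mm from centre: a rack pushed straight down presses it open to about 0.3 rad with its foot, needing some 6 to 12 N, and it snaps back over the 10 mm foot once the rack is on the bay floor
- latch_right (a joint): orange spring latch at the far end of the right bay, rad: 0 shut, up to 0.6 swung away from the robot. Shut, its nose hangs 12.5 mm over the bay floor, back to 43 mm from bay centre. It slopes up and outward, to 39 mm high at 55 mm from centre: a rack pushed straight down presses it open to about 0.3 rad with its foot, needing some 6 to 12 N, and it snaps back over the 10 mm foot once the rack is on the bay floor
- tote_in (a point): centre of the inner floor of the red quarantine tote, an open box fixed to the bench: inside 176 mm along its x by 152 mm along its y, walls 62 mm high outside and 4 mm thick, floor 4 mm thick; two racks fit side by side across its y. z is up
- standards_center (a point): bystander: grey standards rack with a yellow handle and black caps, same shape and size as the others, latched in the middle bay of the deck between the two free bays; point at its centre, 56 mm above its underside
- bottle_mid (a point): bystander: white plastic reagent bottle with blue cap, 56 mm across, 150 mm tall, standing on the bench beside the racks; point on its axis half-way up (75 mm)
- beaker_mid (a point): bystander: glass beaker, 64 mm across, 85 mm tall, standing on the bench; point on its axis half-way up (42 mm)
- deck: white autosampler deck, 150 (x) x 300 mm (y), fixed; origin on the bench under the middle bay, x away from the robot; bay floors 22 mm up. Probe tower 300 mm tall (34 x 40) on its far left corner, at x 130, y 155, with a 50 mm green carriage up to 280 mm and a thin probe arm reaching 115 mm to +y at 262 mm. Rinse cup 36 wide, 65 high at y 152

How it is judged:
By the outcome, as a careful person would: the job done as asked, in the order asked, and still so for the second after the job is handed in, with the robot touching nothing.
It also fails if it takes over 72 s, if anything falls off the work surface, if the arm or the gripper's body presses on something with over 40 N, if the wrist force passes 120 N, or if a joint passes its speed limit or range.

## Working session

There is one attempt and no reset: what is moved stays moved. The work goes in short steps, Python scripts to look and compute and a tool call to move; the robot and the scene stay as the last step left them, time stands still between calls to the robot, and variables do not carry over. Pictures are saved under pics/ and viewed, about 8 in all and at most 12, crops included, and the job is handed in when it is done.

Besides the shell and the picture viewer there is one more tool, called after "Emit:" by a JSON object that holds its "method" and its "body", one argument or row to a line. step_arm: Moves the arm, as the interface text tells. Scaled input: -1 to 1 covers 0.04 m each way for a shift and 0.08 rad each way for a turn. Its arguments: {"type":"object","properties":{"steps":{"type":"array"},"squeeze":{"type":"number"}},"required":["steps"]}

```bash
ls; mkdir -p pics; cat > h.py <<'E'
import numpy as np,cv2
from rig import env,cams,order
def grab(n,save=None):
    im,d=cams.get_image(n); I=cams.camera_info(n)
    if save: cv2.imwrite(save,im[:,:,::-1])
    return im,d,I
def pts(d,I):
    v,u=np.mgrid[:d.shape[0],:d.shape[1]]
    P=np.stack([(u-I['cx'])/I['fx']*d,(v-I['cy'])/I['fy']*d,d],-1)
    E=np.array(I['extrinsics']); W=P@E[:3,:3].T+E[:3,3]; W[d==0]=np.nan
    return W
E
python3 - <<'E'
from h import *
a=[grab(n) for n in('top','scene')]
for n,(im,d,I) in zip(('top','scene'),a):
    np.savez(n+'.npz',im=im,d=d,W=pts(d,I)); print(n,I)
cv2.imwrite('pics/top1.png',a[0][0][:,:,::-1]);cv2.imwrite('pics/scene1.png',a[1][0][:,:,::-1])
print(env.observe())
E
```

```text
pics
top {'fx': 426.36388356342314, 'fy': 426.36388356342314, 'cx': 247.0612471011893, 'cy': 191.63291430215975, 'extrinsics': array([[ 0.02264768, -0.998057  ,  0.05804566,  0.53319495],
       [-0.99955591, -0.0214805 ,  0.02065369,  0.02164943],
       [-0.01936671, -0.05848764, -0.99810026,  1.40791368],
       [ 0.        ,  0.        ,  0.        ,  1.        ]])}
scene {'fx': 395.38902965046896, 'fy': 395.38902965046896, 'cx': 247.63547527587548, 'cy': 186.75222249999848, 'extrinsics': array([[-7.30639461e-01,  5.72842435e-01, -3.71507098e-01,
         1.03816867e+00],
       [ 6.82762697e-01,  6.13837426e-01, -3.96281105e-01,
         4.93516851e-01],
       [ 1.03832728e-03, -5.43189801e-01, -8.39609291e-01,
         1.06396105e+00],
       [ 0.00000000e+00,  0.00000000e+00,  0.00000000e+00,
         1.00000000e+00]])}
{'time_s': 0.1, 'q': array([ 5.09736066e+01,  2.18353386e+01,  7.43806214e+01,  1.70443898e-03,
        8.38592703e+01, -1.23353887e+01]), 'qvel': array([ 0.09908777, -0.05234262, -0.14367578, -0.06175822, -0.03999055,
        0.08907259]), 'joint_efforts': array([ 2.43991024e-03, -4.49215972e+01, -2.31658655e+01, -2.17966221e-04,
        3.62161452e-03,  2.82082944e-06]), 'position': array([0.24687713, 0.4911953 , 0.24978906]), 'tool_rot': array([[ 4.49181055e-01,  8.93440349e-01, -8.49755212e-04],
       [ 8.93439842e-01, -4.49181752e-01, -1.00140027e-03],
       [-1.27638594e-03, -3.09395134e-04, -9.99999138e-01]]), 'ft_force': array([-0.13626174,  0.83129261, -0.06818323]), 'wrist_torque': array([-0.01449374, -0.01575929,  0.00170807]), 'grip_width': 0.0853962749806897}
```

View pics/top1.png

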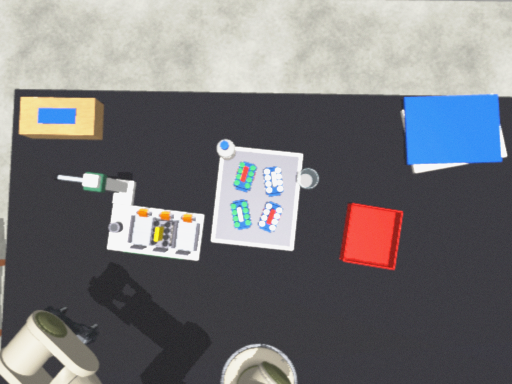

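View pics/scene1.png

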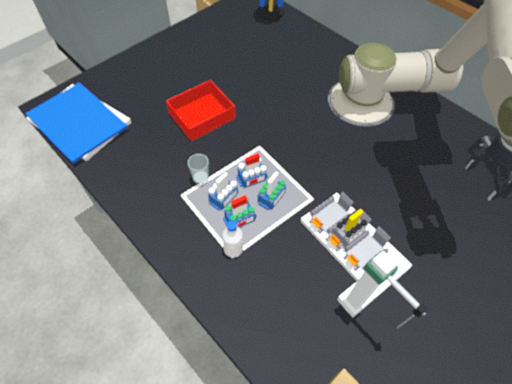

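The top view (up = +x, left = +y) shows:
- reject_b at (245,177), rack_a at (273,181), rack_b at (241,214) and reject_a at (270,217)
- the tote at (372,236)
- the deck bays at about (139,231) and (187,235)
- the bottle at (226,149) and the beaker at (308,179)

Next I'll measure these from the depth.

```bash
cat > meas.py <<'E'
from h import *
Z={n:np.load(n+'.npz') for n in('top','scene')}
T={'reject_b':(245,177),'rack_a':(273,181),'rack_b':(241,214),'reject_a':(270,217)}
Wt=Z['top']['W']
print('mat z',np.nanmedian(Wt[235:242,225:285,2]),'bench',np.nanmedian(Wt[270:300,300:340,2]))
for n,(u,v) in T.items():
    c=Wt[v,u,:2]
    for k in Z:
        W=Z[k]['W']; r=np.hypot(W[...,0]-c[0],W[...,1]-c[1])
        for lo,hi,R,l in((.098,.13,.035,'handle'),(.012,.13,.06,'all')):
            m=(r<R)&(W[...,2]>lo)&(W[...,2]<hi)
            if l=='all':
                im=Z[k]['im'].astype(int); m&=(im[...,2]>im[...,0]+40)
            p=W[m]; 
            if len(p)<5: print(n,k,l,len(p));continue
            q=p[:,:2].astype(np.float32)
            q0=q.mean(0);w,V=np.linalg.eigh(np.cov((q-q0).T));a=np.degrees(np.arctan2(V[1,1],V[0,1]));a=(a+90)%180-90
            print(n,k,l,len(p),'cen',q0.round(4),'ang',a.round(1),'zmax',np.percentile(p[:,2],[50,95]).round(4),cv2.minAreaRect(q))
# tote
for k in Z:
    im=Z[k]['im'].astype(int);W=Z[k]['W']
    m=(im[...,0]>90)&(im[...,1]<50)&(im[...,2]<60)&(W[...,1]<-.15)&(abs(W[...,2])<.09)
    for lo,hi in((.052,.08),(-.01,.012)):
        p=W[m&(W[...,2]>lo)&(W[...,2]<hi)]; print('tote',k,lo,len(p),np.median(p[:,2]),cv2.minAreaRect(p[:,:2].astype(np.float32)))
    m=(im.min(-1)>150)&(W[...,1]>.1)&(W[...,1]<.5)&(W[...,0]<.56)&(W[...,2]>.01)&(W[...,2]<.035);p=W[m]
    print('deck',k,len(p),np.median(p[:,2]),cv2.minAreaRect(p[:,:2].astype(np.float32)))
    m=(im[...,0]>180)&(im[...,1]>60)&(im[...,1]<150)&(im[...,2]<60)&(W[...,1]>.1)&(W[...,0]<.6)&(W[...,2]<.12)
    N,L,S,C=cv2.connectedComponentsWithStats(m.astype(np.uint8))
    for i in range(1,N):
        if S[i,4]>8: print('latch',k,S[i],W[L==i].mean(0).round(4))
    m=(im[...,0]>150)&(im[...,1]>140)&(im[...,2]<80)&(W[...,1]>.1)&(W[...,2]>.1);p=W[m]; print('yellow',k,len(p),p.mean(0),cv2.minAreaRect(p[:,:2].astype(np.float32)))
for n,(u,v) in {'bottle':(226,147),'beaker':(306,180)}.items(): print(n,Wt[v,u])
im=Z['top']['im']; 
A=cv2.resize(im[135:255,205:325],None,fx=5,fy=5,interpolation=2)
cv2.imwrite('pics/crop.png',A[:,:,::-1])
E
python3 meas.py
```

```text
mat z 0.0012931735619030604 bench -0.0001664485977606045
reject_b top handle 71 cen [0.6644 0.0578] ang -14.8 zmax [0.1125 0.1166] ((0.6646389961242676, 0.05815201997756958), (0.013597057200968266, 0.04507650434970856), 74.96917724609375)
reject_b top all 326 cen [0.6598 0.0569] ang -19.8 zmax [0.0571 0.0654] ((0.6563683152198792, 0.04245857894420624), (0.08991263806819916, 0.08737163245677948), 75.21634674072266)
reject_b scene handle 109 cen [0.6651 0.059 ] ang -16.1 zmax [0.1127 0.1168] ((0.6628843545913696, 0.05765123665332794), (0.01567944511771202, 0.045872803777456284), 74.16736602783203)
reject_b scene all 294 cen [0.6725 0.0646] ang -35.9 zmax [0.0427 0.0647] ((0.6671154499053955, 0.059909433126449585), (0.05240591615438461, 0.08922936022281647), 68.49919128417969)
rack_a top handle 0
rack_a top all 0
rack_a scene handle 0
rack_a scene all 0
rack_b top handle 60 cen [0.5406 0.0679] ang 12.4 zmax [0.1115 0.1159] ((0.5404934287071228, 0.06780920922756195), (0.043335478752851486, 0.011949263513088226), 13.267415046691895)
rack_b top all 374 cen [0.5403 0.0673] ang 10.8 zmax [0.
[... 2131 characters left out ...]
ene -0.01 1024 0.00544136434570075 ((0.4818567931652069, -0.34707051515579224), (0.1667710542678833, 0.18574318289756775), 82.21756744384766)
deck scene 2463 0.021565116424550945 ((0.2601547837257385, 0.30000734329223633), (0.599673867225647, 0.39903396368026733), 0.04497843235731125)
latch scene [315 219   7   9  20] [0.5233 0.2421 0.0475]
latch scene [332 237   8   9  23] [0.5303 0.314  0.0467]
latch scene [351 255   7   8  23] [0.5395 0.3839 0.0527]
yellow scene 120 [0.47893823 0.31748119 0.12553485] ((0.4759967029094696, 0.31617316603660583), (0.01229805126786232, 0.04392655938863754), 85.271240234375)
bottle [0.73801616 0.11336843 0.15032812]
beaker [ 0.65734219 -0.14255762  0.00479936]
```

```bash
cat > plan.py <<'E'
# plan.py x y z psi [nturn nshift]: turn rows first, then shift rows (in tool axes after the turn)
from h import *; import sys
from scipy.spatial.transform import Rotation as Ro
a=list(map(float,sys.argv[1:])); s=env.observe(); R=s['tool_rot']; p=s['position']
f=lambda x:np.round(x,3).tolist()
print('t',round(s['time_s'],2),'p',f(p),'psi',round(np.degrees(np.arctan2(R[1,0],R[0,0])),2),'tilt',f(R[:,2]),'F',f(s['ft_force']),'w',round(s['grip_width'],4))
if a:
    c,q=np.cos(np.radians(a[3])),np.sin(np.radians(a[3]))
    T=np.array([[c,q,0],[q,-c,0],[0,0,-1.]])
    rv=Ro.from_matrix(R.T@T).as_rotvec()/.08; d=T.T@(np.array(a[:3])-p)/.04
    nt=int(np.ceil(abs(rv).max())) or 1; ns=int(np.ceil(abs(d).max()/.95)) or 1
    print('turn x',nt,f(rv/nt),' shift x',ns,f(d/ns),'total',f(d))
E
sed -i "s/'rack_a':(273,181)/'rack_a':(272,183)/" meas.py
python3 - <<'E'
import numpy as np
W=np.load('top.npz')['W']
print(W[176:188:2,266:282:2,2].round(3)); 
E
sed -i "s/c=Wt\[v,u,:2\]/c=np.nanmedian(Wt[v-4:v+5,u-4:u+5,:2].reshape(-1,2),0)/" meas.py; python3 meas.py | grep rack_a; python3 plan.py 0.664 0.058 0.25 74.6
```

```text
[[0.063 0.06  0.062 0.113 0.112 0.06  0.061 0.059]
 [0.063 0.06  0.058 0.099 0.11  0.108 0.058 0.057]
 [0.038 0.065 0.04  0.091 0.116 0.11  0.065 0.061]
 [0.043 0.059 0.063 0.066 0.111 0.112 0.062 0.063]
 [0.06  0.056 0.062 0.05  0.112 0.108 0.065 0.064]
 [0.041 0.062 0.043 0.042   nan 0.038 0.039 0.064]]
rack_a top handle 56 cen [ 0.6511 -0.0331] ang 8.6 zmax [0.1112 0.1148] ((0.6506136655807495, -0.03323673456907272), (0.04111568257212639, 0.01200880203396082), 6.066701412200928)
rack_a top all 129 cen [ 0.6398 -0.032 ] ang 9.5 zmax [0.0399 0.0441] ((0.6407827138900757, -0.03365586698055267), (0.11450643837451935, 0.05548509582877159), 10.788675308227539)
rack_a scene handle 81 cen [ 0.6511 -0.0312] ang 7.4 zmax [0.1108 0.115 ] ((0.6499489545822144, -0.033383559435606), (0.04280024394392967, 0.013157736510038376), 12.166247367858887)
rack_a scene all 185 cen [ 0.6679 -0.0224] ang -9.8 zmax [0.0386 0.044 ] ((0.6376715302467346, -0.02410706877708435), (0.05511738732457161, 0.11397367715835571), 84.87177276611328)
t 0.1 p [0.247, 0.491, 0.25] psi 63.31 tilt [-0.001, -0.001, -1.0] F [-0.136, 0.831, -0.068] w 0.0854
turn x 3 [-0.002, 0.005, -0.821]  shift x 14 [-0.548, 0.924, -0.0] total [-7.672, 12.93, -0.005]
```

Emit:
{"method": "step_arm", "body": {
  "steps": [
    {"xyz": [0, 0, 0], "turn": [0, 0, -0.82], "gripper": 0.2},
    {"xyz": [0, 0, 0], "turn": [0, 0, -0.82], "gripper": 0.2},
    {"xyz": [0, 0, 0], "turn": [0, 0, -0.82], "gripper": 0.2},
    {"xyz": [-0.55, 0.92, 0], "turn": [0, 0, 0], "gripper": 0.2},
    {"xyz": [-0.55, 0.92, 0], "turn": [0, 0, 0], "gripper": 0.2},
    {"xyz": [-0.55, 0.92, 0], "turn": [0, 0, 0], "gripper": 0.2},
    {"xyz": [-0.55, 0.92, 0], "turn": [0, 0, 0], "gripper": 0.2},
    {"xyz": [-0.55, 0.92, 0], "turn": [0, 0, 0], "gripper": 0.2},
    {"xyz": [-0.55, 0.92, 0], "turn": [0, 0, 0], "gripper": 0.2},
    {"xyz": [-0.55, 0.92, 0], "turn": [0, 0, 0], "gripper": 0.2},
    {"xyz": [-0.55, 0.92, 0], "turn": [0, 0, 0], "gripper": 0.2},
    {"xyz": [-0.55, 0.92, 0], "turn": [0, 0, 0], "gripper": 0.2},
    {"xyz": [-0.55, 0.92, 0], "turn": [0, 0, 0], "gripper": 0.2},
    {"xyz": [-0.55, 0.92, 0], "turn": [0, 0, 0], "gripper": 0.2},
    {"xyz": [-0.55, 0.92, 0], "turn": [0, 0, 0], "gripper": 0.2},
    {"xyz": [-0.55, 0.92, 0], "turn": [0, 0, 0], "gripper": 0.2},
    {"xyz": [-0.55, 0.92, 0], "turn": [0, 0, 0], "gripper": 0.2},
    {"xyz": [0, 0, 0], "turn": [0, 0, 0], "gripper": 0.2}
  ],
  "squeeze": 60
}}

```text
time_s: 1.6
position: [0.6536, 0.0638, 0.2482]
tool_rot: [[0.271, 0.962, -0.001], [0.962, -0.271, -0.001], [-0.002, -0.0, -1.0]]
ft_force: [-0.1, -0.4, -0.3]
grip_width: 0.0515
```

```bash
cat > wr.py <<'E'
# wr.py name : wrist picture, saves npz+png; prints clusters of handle-top points
from h import *; import sys
im,d,I=grab('wrist','pics/%s.png'%sys.argv[1]); W=pts(d,I); np.savez(sys.argv[1]+'.npz',im=im,d=d,W=W)
m=((W[...,2]>.10)&(W[...,2]<.122)).astype(np.uint8)
N,L,S,C=cv2.connectedComponentsWithStats(m)
for i in range(1,N):
    if S[i,4]>150:
        p=W[L==i]; (c,wh,a)=cv2.minAreaRect(p[:,:2].astype(np.float32)); a=a if wh[0]>wh[1] else a-90
        print(S[i],np.round(c,4),np.round(sorted(wh),4),'ang',round(a,1),'z',np.median(p[:,2]).round(4),np.median(im[L==i],0))
E
python3 plan.py 0.664 0.058 0.25 74.6; python3 wr.py w1
```

```text
t 1.6 p [0.654, 0.064, 0.248] psi 74.25 tilt [-0.001, -0.001, -1.0] F [-0.103, -0.421, -0.26] w 0.0515
turn x 1 [-0.006, 0.02, -0.077]  shift x 1 [-0.071, 0.289, -0.046] total [-0.071, 0.289, -0.046]
[209  37  35  53 747] [0.5378 0.071 ] [0.012  0.0442] ang 12.1 z 0.112 [173. 172. 169.]
[ 113   60   24   55 1143] [ 0.5326 -0.0233] [0.0149 0.0455] ang -19.6 z 0.1132 [219.  70.  64.]
[247 173  14  47 651] [0.6621 0.0609] [0.0132 0.046 ] ang -15.5 z 0.1134 [157.  42.  38.]
[149 185  31  43 644] [ 0.6488 -0.0299] [0.0125 0.0442] ang 7.7 z 0.1115 [220.5 220.  217. ]
[319 228  30  28 382] [0.7341 0.1347] [0.0168 0.0428] ang 34.2 z 0.106 [176.5 175.5 174.5]
```

View pics/w1.png

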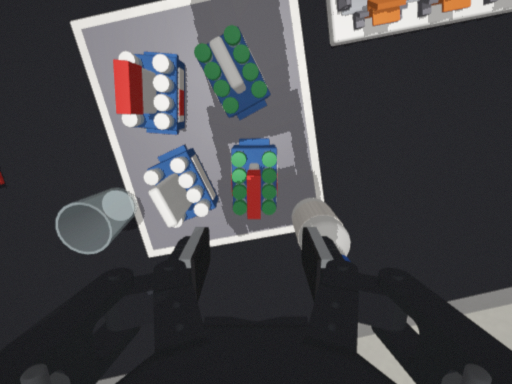

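Close up, the wrist view shows reject_b's red tag at (254,195), centred between the jaw tips at x ≈ 200 and 320. Both views agree within about 3 mm, so I'll take the middle and descend.

```bash
python3 plan.py 0.663 0.0595 0.092 74.6; python3 -c "
from rig import cams;print(cams.camera_info('wrist')['extrinsics'].round(3))"
```

```text
t 1.65 p [0.652, 0.067, 0.248] psi 74.34 tilt [-0.002, -0.0, -1.0] F [-0.183, 0.897, -0.056] w 0.0511
turn x 1 [-0.023, 0.009, -0.056]  shift x 5 [-0.019, 0.064, 0.782] total [-0.095, 0.318, 3.91]
[[ 0.27   0.926  0.264  0.584]
 [ 0.963 -0.259 -0.075  0.085]
 [-0.001  0.274 -0.962  0.372]
 [ 0.     0.     0.     1.   ]]
```

Emit:
{"method": "step_arm", "body": {
  "steps": [
    {"xyz": [-0.1, 0.32, 0], "turn": [0, 0, -0.06], "gripper": 0.2},
    {"xyz": [0, 0, 0.8], "turn": [0, 0, 0], "gripper": 0.2},
    {"xyz": [0, 0, 0.8], "turn": [0, 0, 0], "gripper": 0.2},
    {"xyz": [0, 0, 0.5], "turn": [0, 0, 0], "gripper": 0.2},
    {"xyz": [0, 0, 0], "turn": [0, 0, 0], "gripper": 0.2},
    {"xyz": [0, 0, 0], "turn": [0, 0, 0], "gripper": 0.2}
  ]
}}

```text
time_s: 2.15
position: [0.6609, 0.0633, 0.1662]
tool_rot: [[0.26, 0.966, -0.002], [0.966, -0.26, 0.0], [-0.0, -0.002, -1.0]]
ft_force: [0.6, 0.9, 1.0]
grip_width: 0.0513
```

```bash
python3 plan.py 0.663 0.0595 0.092 74.6; python3 wr.py w2
```

```text
t 2.15 p [0.661, 0.063, 0.166] psi 74.91 tilt [-0.002, 0.0, -1.0] F [0.647, 0.871, 0.988] w 0.0513
turn x 1 [-0.021, 0.002, 0.068]  shift x 2 [-0.038, 0.038, 0.927] total [-0.077, 0.075, 1.855]
[ 187    0   50   68 1466] [0.5431 0.0688] [0.012  0.0394] ang 12.6 z 0.1128 [162. 161. 158.]
[  38   17   46   86 3034] [ 0.5351 -0.0261] [0.0155 0.0458] ang -19.7 z 0.1139 [203.  57.  52.]
[ 241  186   20   67 1280] [0.6647 0.0581] [0.0134 0.0456] ang -15.3 z 0.1147 [148.  37.  34.]
[ 101  202   48   61 1457] [ 0.6511 -0.0327] [0.0123 0.0436] ang 8.0 z 0.1125 [200. 199. 196.]
[351 261  27  16 182] [0.73   0.1331] [0.0058 0.0242] ang 51.9 z 0.1027 [190.  189.5 187. ]
```

View pics/w2.png

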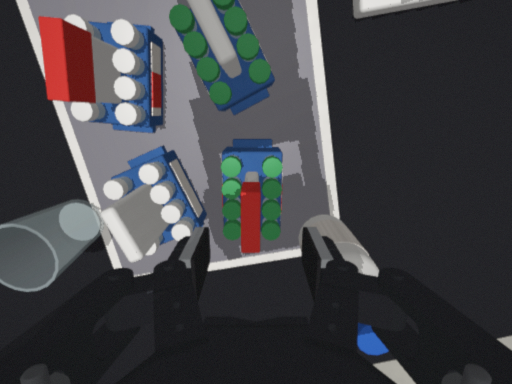

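```bash
python3 plan.py 0.6645 0.058 0.092 74.7
```

```text
t 2.2 p [0.662, 0.063, 0.168] psi 74.9 tilt [0.001, -0.0, -1.0] F [0.14, -0.094, 0.47] w 0.0516
turn x 1 [0.018, -0.004, 0.044]  shift x 2 [-0.052, 0.051, 0.947] total [-0.103, 0.103, 1.893]
```

Emit:
{"method": "step_arm", "body": {
  "steps": [
    {"xyz": [-0.1, 0.1, 0.4], "turn": [0, 0, 0], "gripper": 0.2},
    {"xyz": [0, 0, 0.6], "turn": [0, 0, 0], "gripper": 0.2},
    {"xyz": [0, 0, 0.6], "turn": [0, 0, 0], "gripper": 0.2},
    {"xyz": [0, 0, 0.28], "turn": [0, 0, 0], "gripper": 0.2},
    {"xyz": [0, 0, 0], "turn": [0, 0, 0], "gripper": 0.2},
    {"xyz": [0, 0, 0], "turn": [0, 0, 0], "gripper": 0.2}
  ]
}}

```text
time_s: 2.7
position: [0.6649, 0.0577, 0.0927]
tool_rot: [[0.261, 0.965, 0.002], [0.965, -0.261, -0.0], [0.0, 0.002, -1.0]]
ft_force: [0.0, 0.2, 0.4]
grip_width: 0.0514
```

```bash
python3 plan.py 0.6645 0.058 0.092 74.7
```

```text
t 2.7 p [0.665, 0.058, 0.093] psi 74.88 tilt [0.002, -0.0, -1.0] F [0.041, 0.194, 0.378] w 0.0514
turn x 1 [0.023, -0.004, 0.039]  shift x 1 [0.004, -0.011, 0.017] total [0.004, -0.011, 0.017]
```

Emit:
{"method": "step_arm", "body": {
  "steps": [
    {"xyz": [0, 0, 0], "turn": [0, 0, 0], "gripper": -1},
    {"xyz": [0, 0, 0], "turn": [0, 0, 0], "gripper": -1},
    {"xyz": [0, 0, 0], "turn": [0, 0, 0], "gripper": -1},
    {"xyz": [0, 0, 0], "turn": [0, 0, 0], "gripper": -1},
    {"xyz": [0, 0, 0], "turn": [0, 0, 0], "gripper": -1},
    {"xyz": [0, 0, -0.3], "turn": [0, 0, 0], "gripper": -1},
    {"xyz": [0, 0, -0.7], "turn": [0, 0, 0], "gripper": -1},
    {"xyz": [0, 0, -0.9], "turn": [0, 0, 0], "gripper": -1},
    {"xyz": [0, 0, -0.9], "turn": [0, 0, 0], "gripper": -1},
    {"xyz": [0, 0, -0.9], "turn": [0, 0, 0], "gripper": -1},
    {"xyz": [0, 0, -0.3], "turn": [0, 0, 0], "gripper": -1},
    {"xyz": [0, 0, 0], "turn": [0, 0, 0], "gripper": -1}
  ]
}}

```text
time_s: 3.7
position: [0.6649, 0.0575, 0.2548]
tool_rot: [[0.261, 0.965, 0.006], [0.965, -0.261, -0.001], [0.001, 0.006, -1.0]]
ft_force: [0.4, -1.0, -3.8]
grip_width: 0.0115
```

```bash
python3 - <<'E'
import numpy as np
c=np.array([.482,-.346]);t=np.radians(-7.8);y=np.array([-np.sin(t),np.cos(t)])
print(c+.037*y,c-.037*y)
E
python3 plan.py 0.477 -0.383 0.25 82.2
```

```text
[ 0.48702148 -0.30934233] [ 0.47697852 -0.38265767]
t 3.7 p [0.665, 0.058, 0.255] psi 74.86 tilt [0.006, -0.001, -1.0] F [0.433, -1.009, -3.828] w 0.0115
turn x 2 [0.04, -0.003, -0.8]  shift x 13 [-0.888, -0.243, 0.009] total [-11.549, -3.16, 0.121]
```

Emit:
{"method": "step_arm", "body": {
  "steps": [
    {"xyz": [0, 0, 0], "turn": [0, 0, -0.8], "gripper": -1},
    {"xyz": [-0.4, -0.1, 0], "turn": [0, 0, -0.8], "gripper": -1},
    {"xyz": [-0.9, -0.25, 0], "turn": [0, 0, 0], "gripper": -1},
    {"xyz": [-0.9, -0.25, 0], "turn": [0, 0, 0], "gripper": -1},
    {"xyz": [-0.9, -0.25, 0], "turn": [0, 0, 0], "gripper": -1},
    {"xyz": [-0.9, -0.25, 0], "turn": [0, 0, 0], "gripper": -1},
    {"xyz": [-0.9, -0.25, 0], "turn": [0, 0, 0], "gripper": -1},
    {"xyz": [-0.9, -0.25, 0], "turn": [0, 0, 0], "gripper": -1},
    {"xyz": [-0.9, -0.25, 0], "turn": [0, 0, 0], "gripper": -1},
    {"xyz": [-0.9, -0.25, 0], "turn": [0, 0, 0], "gripper": -1},
    {"xyz": [-0.9, -0.25, 0], "turn": [0, 0, 0], "gripper": -1},
    {"xyz": [-0.9, -0.25, 0], "turn": [0, 0, 0], "gripper": -1},
    {"xyz": [-0.9, -0.25, 0], "turn": [0, 0, 0], "gripper": -1},
    {"xyz": [-0.9, -0.25, 0], "turn": [0, 0, 0], "gripper": -1},
    {"xyz": [-0.35, -0.08, 0], "turn": [0, 0, 0], "gripper": -1},
    {"xyz": [0, 0, 0], "turn": [0, 0, 0], "gripper": -1},
    {"xyz": [0, 0, 0], "turn": [0, 0, 0], "gripper": -1}
  ]
}}

```text
time_s: 5.12
position: [0.474, -0.3823, 0.2492]
tool_rot: [[0.137, 0.991, -0.002], [0.991, -0.137, 0.003], [0.003, -0.002, -1.0]]
ft_force: [0.2, 1.0, -2.3]
grip_width: 0.0119
```

```bash
cat > tote.py <<'E'
from h import *
for k in('wrist',):
    im,d,I=grab(k,'pics/tote_%s.png'%k); W=pts(d,I); i=im.astype(int)
    m=(i[...,0]>90)&(i[...,1]<60)&(i[...,2]<60)&(W[...,2]>.055)&(W[...,2]<.07)&(W[...,1]<-.2)
    p=W[m]; print(len(p),np.median(p[:,2]),cv2.minAreaRect(p[:,:2].astype(np.float32)))
E
python3 plan.py 0.477 -0.383 0.14 82.2; python3 tote.py
```

```text
t 5.12 p [0.474, -0.382, 0.249] psi 82.12 tilt [-0.002, 0.003, -1.0] F [0.187, 0.971, -2.269] w 0.0119
turn x 1 [-0.03, -0.034, -0.018]  shift x 3 [-0.002, 0.026, 0.91] total [-0.006, 0.077, 2.73]
86 0.05650114923469424 ((0.48587048053741455, -0.27201613783836365), (0.17562788724899292, 0.03601572662591934), 4.289930820465088)
```

View pics/tote_wrist.png

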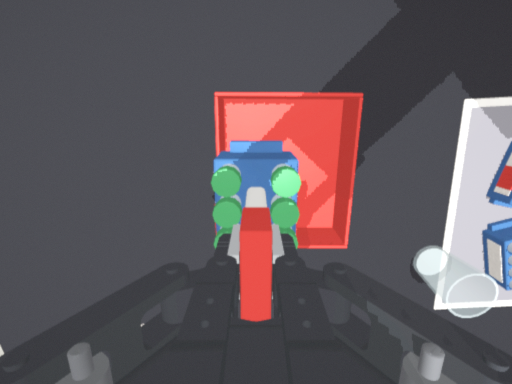

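The rack hangs over the left (−y) half of the tote (rim about x 215–360, y 95–248), square to its walls. I'll lower it.

Emit:
{"method": "step_arm", "body": {
  "steps": [
    {"xyz": [0, 0.08, 0.5], "turn": [0, 0, 0], "gripper": -1},
    {"xyz": [0, 0, 0.8], "turn": [0, 0, 0], "gripper": -1},
    {"xyz": [0, 0, 0.8], "turn": [0, 0, 0], "gripper": -1},
    {"xyz": [0, 0, 0.8], "turn": [0, 0, 0], "gripper": -1},
    {"xyz": [0, 0, 0.5], "turn": [0, 0, 0], "gripper": -1},
    {"xyz": [0, 0, 0.25], "turn": [0, 0, 0], "gripper": -1},
    {"xyz": [0, 0, 0.1], "turn": [0, 0, 0], "gripper": -1},
    {"xyz": [0, 0, 0], "turn": [0, 0, 0], "gripper": -1},
    {"xyz": [0, 0, 0], "turn": [0, 0, 0], "gripper": -1}
  ]
}}

```text
time_s: 5.92
position: [0.4784, -0.3829, 0.1025]
tool_rot: [[0.135, 0.991, 0.002], [0.991, -0.135, -0.002], [-0.001, 0.002, -1.0]]
ft_force: [0.5, 1.1, -3.0]
grip_width: 0.0116
```

Emit:
{"method": "step_arm", "body": {
  "steps": [
    {"xyz": [0, 0, 0.12], "turn": [0, 0, 0], "gripper": -1},
    {"xyz": [0, 0, 0.06], "turn": [0, 0, 0], "gripper": -1},
    {"xyz": [0, 0, 0], "turn": [0, 0, 0], "gripper": -1}
  ]
}}

```text
time_s: 6.17
position: [0.4783, -0.3833, 0.0963]
tool_rot: [[0.136, 0.991, 0.003], [0.991, -0.136, -0.003], [-0.002, 0.003, -1.0]]
ft_force: [-1.0, 2.5, 8.3]
grip_width: 0.0116
```

Emit:
{"method": "step_arm", "body": {
  "steps": [
    {"xyz": [0, 0, 0], "turn": [0, 0, 0], "gripper": 0.2},
    {"xyz": [0, 0, 0], "turn": [0, 0, 0], "gripper": 0.2},
    {"xyz": [0, 0, 0], "turn": [0, 0, 0], "gripper": 0.2},
    {"xyz": [0, 0, -0.4], "turn": [0, 0, 0], "gripper": 0.2},
    {"xyz": [0, 0, -0.8], "turn": [0, 0, 0], "gripper": 0.2},
    {"xyz": [0, 0, -0.9], "turn": [0, 0, 0], "gripper": 0.2},
    {"xyz": [0, 0, -0.5], "turn": [0, 0, 0], "gripper": 0.2},
    {"xyz": [0, 0, 0], "turn": [0, 0, 0], "gripper": 0.2}
  ]
}}

```text
time_s: 6.83
position: [0.4788, -0.3841, 0.2031]
tool_rot: [[0.136, 0.991, 0.006], [0.991, -0.136, -0.007], [-0.006, 0.007, -1.0]]
ft_force: [0.2, 0.2, -0.2]
grip_width: 0.0513
```

```bash
python3 plan.py 0.535 -0.026 0.2 70
```

```text
t 6.83 p [0.479, -0.384, 0.203] psi 82.2 tilt [0.006, -0.007, -1.0] F [0.24, 0.226, -0.19] w 0.0513
turn x 3 [0.032, 0.023, 0.887]  shift x 10 [0.889, -0.174, 0.008] total [8.894, -1.742, 0.078]
```

Emit:
{"method": "step_arm", "body": {
  "steps": [
    {"xyz": [0, 0, 0], "turn": [0.03, 0.02, 0.89], "gripper": 0.2},
    {"xyz": [0, 0, 0], "turn": [0.03, 0.02, 0.89], "gripper": 0.2},
    {"xyz": [0, 0, 0], "turn": [0.03, 0.02, 0.89], "gripper": 0.2},
    {"xyz": [0.5, -0.1, 0], "turn": [0, 0, 0], "gripper": 0.2},
    {"xyz": [0.9, -0.18, 0], "turn": [0, 0, 0], "gripper": 0.2},
    {"xyz": [0.9, -0.18, 0], "turn": [0, 0, 0], "gripper": 0.2},
    {"xyz": [0.9, -0.18, 0], "turn": [0, 0, 0], "gripper": 0.2},
    {"xyz": [0.9, -0.18, 0], "turn": [0, 0, 0], "gripper": 0.2},
    {"xyz": [0.9, -0.18, 0], "turn": [0, 0, 0], "gripper": 0.2},
    {"xyz": [0.9, -0.18, 0], "turn": [0, 0, 0], "gripper": 0.2},
    {"xyz": [0.9, -0.18, 0], "turn": [0, 0, 0], "gripper": 0.2},
    {"xyz": [0.9, -0.18, 0], "turn": [0, 0, 0], "gripper": 0.2},
    {"xyz": [0.9, -0.18, 0], "turn": [0, 0, 0], "gripper": 0.2},
    {"xyz": [0.3, -0.06, 0], "turn": [0, 0, 0], "gripper": 0.2},
    {"xyz": [0, 0, 0], "turn": [0, 0, 0], "gripper": 0.2},
    {"xyz": [0, 0, 0], "turn": [0, 0, 0], "gripper": 0.2}
  ]
}}

```text
time_s: 8.17
position: [0.5327, -0.024, 0.1994]
tool_rot: [[0.342, 0.94, -0.006], [0.94, -0.342, 0.006], [0.004, -0.008, -1.0]]
ft_force: [-0.3, -0.6, -0.3]
grip_width: 0.0513
```

```bash
python3 wr.py w3; python3 plan.py 0.535 -0.026 0.092 70
```

```text
[347 145  39  51 956] [0.5392 0.0673] [0.0122 0.0435] ang 11.9 z 0.1114 [242. 241. 239.]
[246 174  17  58 947] [ 0.5342 -0.0268] [0.0132 0.0463] ang -20.1 z 0.1132 [173.  48.  44.]
[274 293  25  24 362] [ 0.6432 -0.0351] [0.0122 0.0313] ang 8.4 z 0.1108 [218. 217. 215.]
t 8.22 p [0.533, -0.025, 0.2] psi 69.94 tilt [-0.006, 0.006, -1.0] F [-1.149, -1.066, 0.07] w 0.0509
turn x 1 [-0.101, -0.045, -0.013]  shift x 3 [-0.003, 0.021, 0.896] total [-0.008, 0.063, 2.688]
```

Emit:
{"method": "step_arm", "body": {
  "steps": [
    {"xyz": [-0.02, 0.05, 0.5], "turn": [-0.04, -0.02, 0], "gripper": 0.2},
    {"xyz": [0, 0, 0.8], "turn": [0, 0, 0], "gripper": 0.2},
    {"xyz": [0, 0, 0.8], "turn": [0, 0, 0], "gripper": 0.2},
    {"xyz": [0, 0, 0.4], "turn": [0, 0, 0], "gripper": 0.2},
    {"xyz": [0, 0, 0.19], "turn": [0, 0, 0], "gripper": 0.2},
    {"xyz": [0, 0, 0], "turn": [0, 0, 0], "gripper": 0.2},
    {"xyz": [0, 0, 0], "turn": [0, 0, 0], "gripper": 0.2}
  ]
}}

```text
time_s: 8.8
position: [0.5344, -0.026, 0.0929]
tool_rot: [[0.344, 0.939, -0.003], [0.939, -0.344, 0.003], [0.002, -0.004, -1.0]]
ft_force: [0.3, -0.6, 1.6]
grip_width: 0.0515
```

Emit:
{"method": "step_arm", "body": {
  "steps": [
    {"xyz": [0, 0, 0], "turn": [0, 0, 0], "gripper": -1},
    {"xyz": [0, 0, 0], "turn": [0, 0, 0], "gripper": -1},
    {"xyz": [0, 0, 0], "turn": [0, 0, 0], "gripper": -1},
    {"xyz": [0, 0, 0], "turn": [0, 0, 0], "gripper": -1},
    {"xyz": [0, 0, 0], "turn": [0, 0, 0], "gripper": -1},
    {"xyz": [0, 0, -0.3], "turn": [0, 0, 0], "gripper": -1},
    {"xyz": [0, 0, -0.7], "turn": [0, 0, 0], "gripper": -1},
    {"xyz": [0, 0, -0.9], "turn": [0, 0, 0], "gripper": -1},
    {"xyz": [0, 0, -0.9], "turn": [0, 0, 0], "gripper": -1},
    {"xyz": [0, 0, -0.9], "turn": [0, 0, 0], "gripper": -1},
    {"xyz": [0, 0, -0.3], "turn": [0, 0, 0], "gripper": -1},
    {"xyz": [0, 0, 0], "turn": [0, 0, 0], "gripper": -1}
  ]
}}

```text
time_s: 9.8
position: [0.5353, -0.0257, 0.2554]
tool_rot: [[0.342, 0.94, 0.003], [0.94, -0.343, 0.002], [0.003, 0.002, -1.0]]
ft_force: [-0.1, -0.2, -3.5]
grip_width: 0.0116
```

```bash
python3 plan.py 0.487 -0.309 0.25 82.2
```

```text
t 9.8 p [0.535, -0.026, 0.255] psi 69.97 tilt [0.003, 0.002, -1.0] F [-0.146, -0.155, -3.509] w 0.0116
turn x 3 [0.008, -0.011, -0.889]  shift x 8 [-0.898, -0.029, 0.017] total [-7.181, -0.235, 0.134]
```

Emit:
{"method": "step_arm", "body": {
  "steps": [
    {"xyz": [0, 0, 0], "turn": [0, 0, -0.89], "gripper": -1},
    {"xyz": [0, 0, 0], "turn": [0, 0, -0.89], "gripper": -1},
    {"xyz": [0, 0, 0], "turn": [0, 0, -0.89], "gripper": -1},
    {"xyz": [-0.5, 0, 0], "turn": [0, 0, 0], "gripper": -1},
    {"xyz": [-0.9, -0.03, 0], "turn": [0, 0, 0], "gripper": -1},
    {"xyz": [-0.9, -0.03, 0], "turn": [0, 0, 0], "gripper": -1},
    {"xyz": [-0.9, -0.03, 0], "turn": [0, 0, 0], "gripper": -1},
    {"xyz": [-0.9, -0.03, 0], "turn": [0, 0, 0], "gripper": -1},
    {"xyz": [-0.9, -0.03, 0], "turn": [0, 0, 0], "gripper": -1},
    {"xyz": [-0.9, -0.03, 0], "turn": [0, 0, 0], "gripper": -1},
    {"xyz": [-0.9, -0.03, 0], "turn": [0, 0, 0], "gripper": -1},
    {"xyz": [-0.38, -0.03, 0], "turn": [0, 0, 0], "gripper": -1},
    {"xyz": [0, 0, 0], "turn": [0, 0, 0], "gripper": -1},
    {"xyz": [0, 0, 0], "turn": [0, 0, 0], "gripper": -1}
  ]
}}

```text
time_s: 10.97
position: [0.4855, -0.3087, 0.2495]
tool_rot: [[0.137, 0.991, -0.006], [0.991, -0.137, 0.007], [0.006, -0.006, -1.0]]
ft_force: [-0.3, -1.5, -2.5]
grip_width: 0.0116
```

```bash
python3 plan.py 0.487 -0.309 0.0955 82.2
```

```text
t 10.97 p [0.486, -0.309, 0.25] psi 82.12 tilt [-0.006, 0.007, -1.0] F [-0.344, -1.528, -2.481] w 0.0116
turn x 1 [-0.08, -0.071, -0.017]  shift x 5 [-0.0, 0.008, 0.77] total [-0.002, 0.038, 3.851]
```

Emit:
{"method": "step_arm", "body": {
  "steps": [
    {"xyz": [0, 0.03, 0.5], "turn": [-0.03, -0.03, 0], "gripper": -1},
    {"xyz": [0, 0, 0.8], "turn": [0, 0, 0], "gripper": -1},
    {"xyz": [0, 0, 0.8], "turn": [0, 0, 0], "gripper": -1},
    {"xyz": [0, 0, 0.8], "turn": [0, 0, 0], "gripper": -1},
    {"xyz": [0, 0, 0.5], "turn": [0, 0, 0], "gripper": -1},
    {"xyz": [0, 0, 0.25], "turn": [0, 0, 0], "gripper": -1},
    {"xyz": [0, 0, 0.12], "turn": [0, 0, 0], "gripper": -1},
    {"xyz": [0, 0, 0.08], "turn": [0, 0, 0], "gripper": -1},
    {"xyz": [0, 0, 0], "turn": [0, 0, 0], "gripper": -1}
  ]
}}

```text
time_s: 11.72
position: [0.4874, -0.3086, 0.0979]
tool_rot: [[0.135, 0.991, -0.0], [0.991, -0.135, 0.0], [0.0, -0.0, -1.0]]
ft_force: [0.3, 0.4, -3.4]
grip_width: 0.0113
```

Emit:
{"method": "step_arm", "body": {
  "steps": [
    {"xyz": [0, 0, 0.05], "turn": [0, 0, 0], "gripper": -1},
    {"xyz": [0, 0, 0.02], "turn": [0, 0, 0], "gripper": -1},
    {"xyz": [0, 0, 0], "turn": [0, 0, 0], "gripper": -1}
  ]
}}

```text
time_s: 11.97
position: [0.4879, -0.3093, 0.0971]
tool_rot: [[0.136, 0.991, 0.002], [0.991, -0.136, -0.002], [-0.001, 0.002, -1.0]]
ft_force: [0.1, 1.9, 8.8]
grip_width: 0.0112
```

Contact at 8.8 N. I'll release and lift.

Emit:
{"method": "step_arm", "body": {
  "steps": [
    {"xyz": [0, 0, 0], "turn": [0, 0, 0], "gripper": 0.1},
    {"xyz": [0, 0, 0], "turn": [0, 0, 0], "gripper": 0.1},
    {"xyz": [0, 0, 0], "turn": [0, 0, 0], "gripper": 0.1},
    {"xyz": [0, 0, -0.4], "turn": [0, 0, 0], "gripper": 0.2},
    {"xyz": [0, 0, -0.8], "turn": [0, 0, 0], "gripper": 0.2},
    {"xyz": [0, 0, -0.9], "turn": [0, 0, 0], "gripper": 0.2},
    {"xyz": [0, 0, -0.5], "turn": [0, 0, 0], "gripper": 0.2},
    {"xyz": [0, 0, 0], "turn": [0, 0, 0], "gripper": 0.2}
  ]
}}

```text
time_s: 12.63
position: [0.4884, -0.31, 0.2036]
tool_rot: [[0.136, 0.991, 0.005], [0.991, -0.136, -0.005], [-0.005, 0.006, -1.0]]
ft_force: [-0.0, 0.1, 0.3]
grip_width: 0.0511
```

```bash
python3 plan.py 0.6495 -0.0335 0.2 98.5; python3 - <<'E'
from h import *
im,d,I=grab('top'); W=pts(d,I); m=((W[...,2]>.104)&(W[...,2]<.125)&(W[...,1]<.1)&(W[...,0]>.4)).astype(np.uint8)
N,L,S,C=cv2.connectedComponentsWithStats(m)
for i in range(1,N):
    if S[i,4]>25: print(S[i],cv2.minAreaRect(W[L==i][:,:2].astype(np.float32)),np.median(W[L==i][:,2]))
E
```

```text
t 12.63 p [0.488, -0.31, 0.204] psi 82.2 tilt [0.005, -0.005, -1.0] F [-0.012, 0.091, 0.285] w 0.0511
turn x 4 [0.017, 0.017, -0.889]  shift x 7 [0.892, 0.715, 0.013] total [6.241, 5.006, 0.091]
[272 172   5  14  55] ((0.6505170464515686, -0.032899871468544006), (0.03992839530110359, 0.0122324014082551), 2.282784938812256) 0.1115201520079685
[237 207   7  15  57] ((0.5404760241508484, 0.0682145282626152), (0.04353897273540497, 0.011413623578846455), 12.52008056640625) 0.1108882440730079
```

Emit:
{"method": "step_arm", "body": {
  "steps": [
    {"xyz": [0, 0, 0], "turn": [0.02, 0.02, -0.88], "gripper": 0.2},
    {"xyz": [0, 0, 0], "turn": [0.02, 0.02, -0.88], "gripper": 0.2},
    {"xyz": [0, 0, 0], "turn": [0.02, 0.02, -0.88], "gripper": 0.2},
    {"xyz": [0, 0, 0], "turn": [0.02, 0.02, -0.88], "gripper": 0.2},
    {"xyz": [0.5, 0.4, 0], "turn": [0, 0, 0], "gripper": 0.2},
    {"xyz": [0.9, 0.72, 0], "turn": [0, 0, 0], "gripper": 0.2},
    {"xyz": [0.9, 0.72, 0], "turn": [0, 0, 0], "gripper": 0.2},
    {"xyz": [0.9, 0.72, 0], "turn": [0, 0, 0], "gripper": 0.2},
    {"xyz": [0.9, 0.72, 0], "turn": [0, 0, 0], "gripper": 0.2},
    {"xyz": [0.9, 0.72, 0], "turn": [0, 0, 0], "gripper": 0.2},
    {"xyz": [0.9, 0.72, 0], "turn": [0, 0, 0], "gripper": 0.2},
    {"xyz": [0.34, 0.28, 0], "turn": [0, 0, 0], "gripper": 0.2},
    {"xyz": [0, 0, 0], "turn": [0, 0, 0], "gripper": 0.2},
    {"xyz": [0, 0, 0], "turn": [0, 0, 0], "gripper": 0.2}
  ]
}}

```text
time_s: 13.85
position: [0.6352, -0.0552, 0.1977]
tool_rot: [[-0.147, 0.989, -0.01], [0.989, 0.147, 0.008], [0.009, -0.009, -1.0]]
ft_force: [0.0, -0.2, 0.8]
grip_width: 0.0511
```

```bash
python3 wr.py w4; python3 plan.py 0.6505 -0.033 0.092 98.3
```

```text
[ 420   72   31   63 1443] [0.5398 0.0669] [0.0125 0.0444] ang 12.9 z 0.1113 [255. 255. 254.]
[271 195  16  53 772] [ 0.6497 -0.0344] [0.0121 0.0434] ang 8.6 z 0.1118 [214. 213. 210.]
t 13.9 p [0.635, -0.056, 0.198] psi 98.34 tilt [-0.01, 0.008, -1.0] F [-0.352, 0.232, 0.548] w 0.0511
turn x 1 [-0.107, -0.112, 0.009]  shift x 3 [0.173, 0.156, 0.884] total [0.518, 0.469, 2.652]
```

Emit:
{"method": "step_arm", "body": {
  "steps": [
    {"xyz": [0.5, 0.46, 0], "turn": [-0.1, -0.1, 0], "gripper": 0.2},
    {"xyz": [0, 0, 0.7], "turn": [0, 0, 0], "gripper": 0.2},
    {"xyz": [0, 0, 0.8], "turn": [0, 0, 0], "gripper": 0.2},
    {"xyz": [0, 0, 0.6], "turn": [0, 0, 0], "gripper": 0.2},
    {"xyz": [0, 0, 0.4], "turn": [0, 0, 0], "gripper": 0.2},
    {"xyz": [0, 0, 0.15], "turn": [0, 0, 0], "gripper": 0.2},
    {"xyz": [0, 0, 0], "turn": [0, 0, 0], "gripper": 0.2},
    {"xyz": [0, 0, 0], "turn": [0, 0, 0], "gripper": 0.2}
  ]
}}

```text
time_s: 14.57
position: [0.651, -0.0344, 0.0941]
tool_rot: [[-0.144, 0.99, 0.002], [0.99, 0.144, 0.0], [0.0, 0.002, -1.0]]
ft_force: [0.1, 1.5, 0.1]
grip_width: 0.0515
```

```bash
python3 plan.py 0.650 -0.034 0.092 98.4
```

```text
t 14.57 p [0.651, -0.034, 0.094] psi 98.26 tilt [0.002, 0.0, -1.0] F [0.058, 1.494, 0.15] w 0.0515
turn x 1 [0.028, -0.001, -0.03]  shift x 1 [0.013, -0.023, 0.053] total [0.013, -0.023, 0.053]
```

Emit:
{"method": "step_arm", "body": {
  "steps": [
    {"xyz": [0, -0.02, 0.05], "turn": [0, 0, 0], "gripper": -1},
    {"xyz": [0, 0, 0], "turn": [0, 0, 0], "gripper": -1},
    {"xyz": [0, 0, 0], "turn": [0, 0, 0], "gripper": -1},
    {"xyz": [0, 0, 0], "turn": [0, 0, 0], "gripper": -1},
    {"xyz": [0, 0, 0], "turn": [0, 0, 0], "gripper": -1},
    {"xyz": [0, 0, 0], "turn": [0, 0, 0], "gripper": -1}
  ],
  "squeeze": 90
}}

```text
time_s: 15.07
position: [0.6503, -0.0336, 0.0921]
tool_rot: [[-0.145, 0.989, 0.002], [0.989, 0.145, 0.0], [-0.0, 0.002, -1.0]]
ft_force: [-1.5, -1.0, 5.3]
grip_width: 0.0107
```

Emit:
{"method": "step_arm", "body": {
  "steps": [
    {"xyz": [0, 0, -0.3], "turn": [0, 0, 0], "gripper": -1},
    {"xyz": [0, 0, -0.7], "turn": [0, 0, 0], "gripper": -1},
    {"xyz": [0, 0, -0.9], "turn": [0, 0, 0], "gripper": -1},
    {"xyz": [0, 0, -0.9], "turn": [0, 0, 0], "gripper": -1},
    {"xyz": [0, 0, -0.9], "turn": [0, 0, 0], "gripper": -1},
    {"xyz": [0, 0, -0.3], "turn": [0, 0, 0], "gripper": -1},
    {"xyz": [0, 0, 0], "turn": [0, 0, 0], "gripper": -1}
  ]
}}

```text
time_s: 15.65
position: [0.6506, -0.0336, 0.2548]
tool_rot: [[-0.145, 0.989, 0.008], [0.989, 0.145, -0.001], [-0.002, 0.007, -1.0]]
ft_force: [-0.1, 0.5, -3.7]
grip_width: 0.011
```

```bash
python3 plan.py 0.469 0.2445 0.25 84.8
```

```text
t 15.65 p [0.651, -0.034, 0.255] psi 98.34 tilt [0.008, -0.001, -1.0] F [-0.055, 0.46, -3.664] w 0.011
turn x 3 [0.031, 0.003, 0.985]  shift x 7 [0.93, -0.736, 0.017] total [6.513, -5.152, 0.12]
```

```bash
python3 plan.py 0.55 0.237 0.25 84.8
```

```text
t 15.65 p [0.651, -0.034, 0.255] psi 98.34 tilt [0.008, -0.001, -1.0] F [-0.055, 0.46, -3.664] w 0.011
turn x 3 [0.031, 0.003, 0.985]  shift x 7 [0.93, -0.445, 0.017] total [6.51, -3.118, 0.12]
```

Emit:
{"method": "step_arm", "body": {
  "steps": [
    {"xyz": [0, 0, 0], "turn": [0.02, 0, 0.98], "gripper": -1},
    {"xyz": [0, 0, 0], "turn": [0.02, 0, 0.98], "gripper": -1},
    {"xyz": [0, 0, 0], "turn": [0.02, 0, 0.98], "gripper": -1},
    {"xyz": [0.5, -0.22, 0], "turn": [0, 0, 0], "gripper": -1},
    {"xyz": [0.9, -0.44, 0], "turn": [0, 0, 0], "gripper": -1},
    {"xyz": [0.9, -0.44, 0], "turn": [0, 0, 0], "gripper": -1},
    {"xyz": [0.9, -0.44, 0], "turn": [0, 0, 0], "gripper": -1},
    {"xyz": [0.9, -0.44, 0], "turn": [0, 0, 0], "gripper": -1},
    {"xyz": [0.9, -0.44, 0], "turn": [0, 0, 0], "gripper": -1},
    {"xyz": [0.9, -0.44, 0], "turn": [0, 0, 0], "gripper": -1},
    {"xyz": [0.6, -0.26, 0], "turn": [0, 0, 0], "gripper": -1},
    {"xyz": [0, 0, 0], "turn": [0, 0, 0], "gripper": -1},
    {"xyz": [0, 0, 0], "turn": [0, 0, 0], "gripper": -1}
  ]
}}

```text
time_s: 16.73
position: [0.5477, 0.2378, 0.2497]
tool_rot: [[0.087, 0.996, -0.007], [0.996, -0.087, -0.0], [-0.001, -0.007, -1.0]]
ft_force: [0.4, -0.8, -3.0]
grip_width: 0.0109
```

```bash
python3 plan.py 0.469 0.2445 0.25 84.8; cat > deck.py <<'E'
from h import *; import sys
im,d,I=grab('wrist','pics/%s.png'%sys.argv[1]); W=pts(d,I); i=im.astype(int)
np.savez(sys.argv[1]+'.npz',im=im,d=d,W=W)
m=((i[...,0]>150)&(i[...,1]>130)&(i[...,2]<90)&(W[...,2]>.11)); p=W[m]
if len(p)>50: print('yellow',len(p),np.median(p[:,2]).round(4),cv2.minAreaRect(p[p[:,2]>.125][:,:2].astype(np.float32)))
m=((i[...,0]>150)&(i[...,1]>50)&(i[...,1]<160)&(i[...,2]<70)&(i[...,0]-i[...,1]>50)&(W[...,2]<.09)).astype(np.uint8)
N,L,S,C=cv2.connectedComponentsWithStats(m)
for k in range(1,N):
    if S[k,4]>60: q=W[L==k]; print('latch',S[k],q.mean(0).round(4),np.nanmin(q,0).round(4),np.nanmax(q,0).round(4))
E
python3 deck.py d1
```

```text
t 16.73 p [0.548, 0.238, 0.25] psi 85.01 tilt [-0.007, -0.0, -1.0] F [0.408, -0.806, -3.035] w 0.0109
turn x 1 [-0.088, 0.012, 0.046]  shift x 3 [-0.004, -0.658, -0.003] total [-0.011, -1.974, -0.008]
yellow 458 0.1337 ((0.474937379360199, 0.3152424097061157), (0.011014925315976143, 0.04229440912604332), 84.6114273071289)
latch [304 142  27  24 542] [0.5307 0.3094 0.0507] [0.5177 0.2949 0.0364] [0.5461 0.3242 0.0623]
latch [364 143  30  24 529] [0.5378 0.3807 0.0508] [0.5251 0.3664 0.0368] [0.5535 0.3958 0.0622]
```

View pics/d1.png

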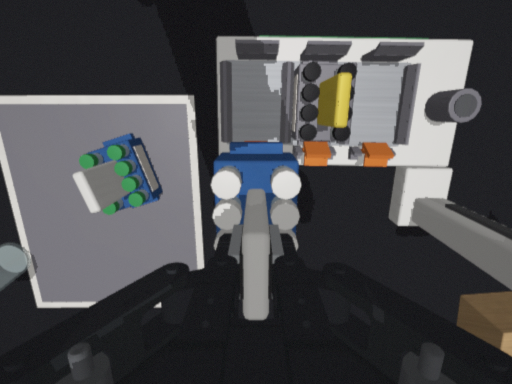

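In this view the bays' end stops are at the top at (258,48), (326,48) and (392,50). Dividers and latches are visible, with latches at (316,152) and (376,153). Next I'll measure the stops and dividers in the deck frame.

```bash
cat > dm.py <<'E'
import numpy as np,cv2,sys
Z=np.load(sys.argv[1]);W=Z['W'];im=Z['im'].astype(int)
o=np.array([.4752,.3155]);t=np.radians(-5.3);X=np.array([np.cos(t),np.sin(t)]);Y=np.array([-X[1],X[0]])
x=(W[...,:2]-o)@X*1e3;y=(W[...,:2]-o)@Y*1e3;z=W[...,2]*1e3
def comp(m,a,l):
    N,L,S,C=cv2.connectedComponentsWithStats(m.astype(np.uint8))
    for k in range(1,N):
        if S[k,4]>a:
            q=L==k; print(l,S[k],*[(n,np.percentile(v[q],[2,50,98]).round(1)) for n,v in(('x',x),('y',y),('z',z))],'ang',end=' ')
            p=W[q][:,:2]; c=np.cov((p-p.mean(0)).T);w,V=np.linalg.eigh(c);print(round(np.degrees(np.arctan2(V[1,1],V[0,1])),1))
dk=im.max(-1)<120
r=(x<-30)&(x>-90)&(abs(y)<130)
comp(r&(z>60)&(z<80),40,'stop')
comp(r&(z>30)&(z<80)&dk,40,'stopdark')
comp((abs(x)<45)&(abs(y)<125)&(z>34)&(z<50)&(im.max(-1)<110),60,'div')
comp((abs(x)<42)&(abs(y)<125)&(abs(z-22)<5)&(im.min(-1)>100),200,'floor')
comp((abs(x)<120)&(abs(y)<160)&(abs(z-22)<6)&(im.min(-1)>190),400,'white')
m=(abs(x)<120)&(abs(y)<200)&(abs(z-22)<6)&(im.min(-1)>190)
E
python3 dm.py d1.npz
```

```text
stop [235  40  45  13 547] ('x', array([-59.5, -54.7, -50.6])) ('y', array([-92.6, -71.4, -50.5])) ('z', array([60.4, 68.9, 72.8])) ang 84.4
stop [305  41  47  13 549] ('x', array([-58.9, -54.1, -49.9])) ('y', array([-21.3,   0.3,  21.4])) ('z', array([60.3, 69. , 73. ])) ang 84.6
stop [374  42  51  14 563] ('x', array([-58.2, -53.5, -49.2])) ('y', array([50.4, 72.2, 93.8])) ('z', array([60.3, 68.7, 72.9])) ang 84.2
stop [299  64   8  10  50] ('x', array([-39.1, -35.2, -30.3])) ('y', array([-27.3, -25.2, -21.1])) ('z', array([60.4, 62.1, 79.6])) ang 153.4
stop [319  64  23  10 182] ('x', array([-39.4, -35.2, -30.4])) ('y', array([-4.9,  4.6, 15. ])) ('z', array([60.3, 62.1, 75.9])) ang 86.7
stopdark [235  40  44  19 740] ('x', array([-59.3, -52.5, -49.5])) ('y', array([-92.7, -73.4, -51.4])) ('z', array([32.1, 63.7, 72.7])) ang 82.5
stopdark [301  43  50  17 700] ('x', array([-56.6, -51.4, -48.9])) ('y', array([-21.6,  -1.5,  20.1])) ('z', array([31.5, 62.3, 72.7])) ang 83.9
stopdark [363  43  60  18 742] ('x', array([-55.9, -50.9, -48.2])) ('y', array([50.1, 68.8, 91.7])) ('z', arra
[... 790 characters left out ...]
'x', array([-42.1,   5.7,  43.3])) ('y', array([-41.8, -37.9, -28.6])) ('z', array([34.2, 39.3, 43.6])) ang 175.0
div [398  64  20  80 570] ('x', array([-41.5,  -1.5,  43.1])) ('y', array([101.7, 104.2, 106.4])) ('z', array([34.2, 38.5, 42.9])) ang 174.1
floor [ 232   67   50   73 3491] ('x', array([-40.8,  -2.5,  40.7])) ('y', array([-100.4,  -72.1,  -43.7])) ('z', array([20.7, 22.3, 23.9])) ang 174.5
floor [ 350   68   54   72 3257] ('x', array([-40.3,  -2. ,  40.1])) ('y', array([ 47.3,  73.9, 100.5])) ('z', array([20.6, 22.1, 23.8])) ang 173.7
white [ 257   38  200  128 4933] ('x', array([-72.8, -37.6,  71.1])) ('y', array([-44.1, 129.6, 158.6])) ('z', array([18.4, 20.1, 21.7])) ang 52.3
```

```bash
python3 - <<'E'
from h import *
Z=np.load('d1.npz');W=Z['W'];im=Z['im'].astype(int)
p0=np.array([.5477,.2378,.2497]);t=np.radians(85.0);X=np.array([np.cos(t),np.sin(t)]);Y=np.array([X[1],-X[0]])
x=(W[...,:2]-p0[:2])@X*1e3;y=(W[...,:2]-p0[:2])@Y*1e3;z=(W[...,2]-p0[2])*1e3
def s(m,l): print(l,m.sum(),*[np.percentile(v[m],[1,5,50,95,99]).round(1) for v in(x,y,z)])
V,U=np.mgrid[:384,:512]; c=(U>190)&(U<320)&(V>130)
s(c&(z>5)&(z<40)&(im.min(-1)>90)&(abs(x)<12)&(V<330),'handletop')
m=c&(z>15)&(z<30)&(im.min(-1)>80)&(abs(x)<12)&(V<330)
print(cv2.minAreaRect(np.stack([x[m],y[m]],1).astype(np.float32)))
s(c&(im[...,2]>im[...,0]+40)&(z<-40)&(z>-60)&(V<230),'blocktop')
s(c&(im[...,2]>im[...,0]+40)&(z<-62)&(z>-95)&(V<230),'foot')
E
```

```text
handletop 2668 [-10.3  -6.7  -1.2   4.    8.4] [-21.1 -20.8  -6.1  18.4  21. ] [ 6.   9.7 19.6 20.8 21.2]
((0.8971610069274902, 0.3732013702392578), (43.877662658691406, 22.179807662963867), 81.59661102294922)
blocktop 1812 [-28.4 -26.1  -1.2  23.4  25.7] [-39.5 -39.4 -32.   -7.8   3.9] [-58.  -54.2 -51.8 -50.7 -50.2]
foot 936 [-26.3 -21.1  -1.1  18.6  23.8] [-47.7 -47.4 -41.6 -39.4 -39.3] [-87.5 -83.3 -81.2 -65.5 -62.4]
```

```bash
python3 plan.py 0.4684 0.2453 0.18 84.2
```

```text
t 16.78 p [0.548, 0.237, 0.25] psi 84.91 tilt [-0.007, -0.0, -1.0] F [0.285, -0.023, -2.723] w 0.0112
turn x 1 [-0.082, 0.013, 0.155]  shift x 3 [0.004, -0.67, 0.583] total [0.013, -2.009, 1.748]
```

Emit:
{"method": "step_arm", "body": {
  "steps": [
    {"xyz": [0, -0.4, 0], "turn": [-0.08, 0.01, 0.15], "gripper": -1},
    {"xyz": [0, -0.65, 0], "turn": [0, 0, 0], "gripper": -1},
    {"xyz": [0, -0.6, 0.3], "turn": [0, 0, 0], "gripper": -1},
    {"xyz": [0, -0.36, 0.7], "turn": [0, 0, 0], "gripper": -1},
    {"xyz": [0, 0, 0.5], "turn": [0, 0, 0], "gripper": -1},
    {"xyz": [0, 0, 0.25], "turn": [0, 0, 0], "gripper": -1},
    {"xyz": [0, 0, 0], "turn": [0, 0, 0], "gripper": -1},
    {"xyz": [0, 0, 0], "turn": [0, 0, 0], "gripper": -1},
    {"xyz": [0, 0, 0], "turn": [0, 0, 0], "gripper": -1}
  ]
}}

```text
time_s: 17.53
position: [0.4698, 0.2441, 0.1822]
tool_rot: [[0.103, 0.995, 0.004], [0.995, -0.103, 0.001], [0.001, 0.004, -1.0]]
ft_force: [0.0, 0.0, -2.6]
grip_width: 0.0109
```

```bash
python3 plan.py 0.4684 0.2453 0.18 84.2; python3 deck.py d2; python3 dm.py d2.npz; python3 plan.py 0.4684 0.2453 0.15 84.2
```

```text
t 17.53 p [0.47, 0.244, 0.182] psi 84.11 tilt [0.004, 0.001, -1.0] F [0.002, 0.027, -2.628] w 0.0109
turn x 1 [0.047, -0.016, -0.021]  shift x 1 [0.027, -0.038, 0.054] total [0.027, -0.038, 0.054]
yellow 711 0.134 ((0.473358690738678, 0.31630122661590576), (0.010478153824806213, 0.04179271310567856), 85.3718032836914)
latch [381 220  37  29 773] [0.5348 0.3825 0.0505] [0.5233 0.3676 0.036 ] [0.5525 0.3974 0.0621]
latch [321 227  23  22 214] [0.5321 0.3187 0.0528] [0.5222 0.3048 0.0449] [0.5452 0.3258 0.0619]
stop [230 121  53  11 532] ('x', array([-60.6, -56.7, -51.9])) ('y', array([-91.6, -69.9, -49.3])) ('z', array([60.6, 70.4, 72.8])) ang 85.0
stop [314 121  56  11 570] ('x', array([-60.2, -56.2, -51.2])) ('y', array([-20.4,   0.7,  22.4])) ('z', array([60.4, 70.4, 72.9])) ang 84.4
stop [396 121  61  11 574] ('x', array([-59.5, -55.5, -50.7])) ('y', array([51.2, 71.8, 94.6])) ('z', array([60.6, 70.2, 73.2])) ang 84.4
stop [306 143  63  16 595] ('x', array([-40.3, -36.8, -30.4])) ('y', array([-25.8,   2.2,  26.2])) ('z', array([60.4, 62.3, 78.9])) ang 84.8
stopdark [230 121  53  12
[... 1354 characters left out ...]
[-40.5, -34.8, -29.3])) ('z', array([34.4, 40.6, 43.7])) ang -173.5
div [299 140  61  36 148] ('x', array([-40.8, -40.4,  -8.9])) ('y', array([-27.7, -23.1,  25.1])) ('z', array([34.1, 41.7, 49.8])) ang 105.1
floor [ 369  137   59   78 3636] ('x', array([-40.8,  -4.5,  39.9])) ('y', array([ 51.9,  77.8, 101.7])) ('z', array([20.7, 22.2, 23.6])) ang 179.3
white [ 285  104  205  135 6847] ('x', array([-73.9, -57.7,  69. ])) ('y', array([-33. , 126.9, 158.4])) ('z', array([18.6, 20.1, 21.6])) ang 51.7
t 17.58 p [0.47, 0.244, 0.182] psi 84.12 tilt [0.004, 0.001, -1.0] F [-0.416, 0.611, -2.69] w 0.0112
turn x 1 [0.053, -0.018, -0.018]  shift x 1 [0.024, -0.038, 0.809] total [0.024, -0.038, 0.809]
```

View pics/d2.png

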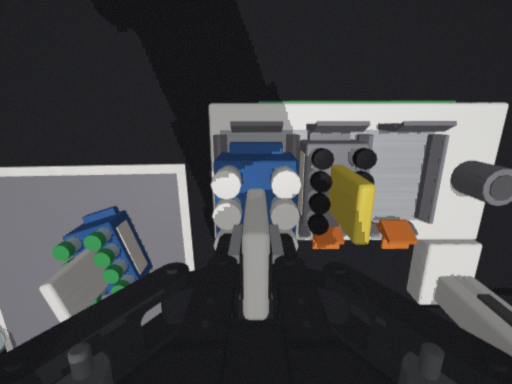

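```bash
cat > held.py <<'E'
# held rack in deck frame (o, yaw -5.8), mm
import numpy as np,sys
Z=np.load(sys.argv[1]);W=Z['W'];im=Z['im'].astype(int);zt=float(sys.argv[2])
o=np.array([.4752,.3155]);t=np.radians(-5.8);X=np.array([np.cos(t),np.sin(t)]);Y=np.array([-X[1],X[0]])
x=(W[...,:2]-o)@X*1e3;y=(W[...,:2]-o)@Y*1e3;z=(W[...,2])*1e3
V,U=np.mgrid[:384,:512]; c=(U>190)&(U<320)&(V>130)&(V<240)&(im[...,2]>im[...,0]+40)
u=zt-91
for l,a,b in(('block',33,46),('foot',3,16)):
    m=c&(z>u+a)&(z<u+b); print(l,m.sum(),*[np.percentile(v[m],[1,5,50,95,99]).round(1) for v in(x,y,z)])
r=(x<-30)&(x>-90)&(abs(y)<130)&(z>60)&(z<75)
for k in(-72,0,72):
    m=r&(abs(y-k)<28)&(x<-47); print('stop',k,m.sum(),*[np.percentile(v[m],[1,50,99]).round(1) for v in(x,y)])
E
python3 held.py d1.npz 249.7; python3 held.py d2.npz 182
```

```text
block 1805 [40.3 40.7 48.1 73.3 88.1] [-98.8 -96.8 -71.7 -46.9 -44.4] [192.2 195.8 197.9 199.  199.5]
foot 706 [32.2 32.5 36.8 40.5 40.7] [-95.4 -90.4 -71.7 -53.1 -48.1] [162.2 165.1 168.2 170.4 174.4]
stop -72 547 [-59.  -54.1 -49.9] [-93.6 -71.8 -50.2]
stop 0 549 [-59.1 -54.1 -49.8] [-21.9  -0.2  21.4]
stop 72 563 [-59.  -54.1 -49.7] [49.7 71.8 93.6]
block 1756 [-37.8 -37.7 -30.1  -5.2   9. ] [-98.6 -96.1 -71.4 -47.1 -44.8] [124.6 127.9 130.1 131.2 131.7]
foot 736 [-45.6 -45.5 -41.1 -37.5 -37.4] [-95.8 -90.  -71.3 -52.7 -47.9] [ 94.3  95.2 100.2 102.8 106.9]
stop -72 532 [-60.2 -56.2 -51.3] [-92.7 -70.4 -49.7]
stop 0 570 [-60.1 -56.1 -51.2] [-21.    0.2  22.5]
stop 72 574 [-60.  -56.  -51.2] [50.6 71.3 94.6]
```

Emit:
{"method": "step_arm", "body": {
  "steps": [
    {"xyz": [0.018, -0.07, 0.1], "turn": [0.03, -0.01, 0], "gripper": -1},
    {"xyz": [0, 0, 0.3], "turn": [0, 0, 0], "gripper": -1},
    {"xyz": [0, 0, 0.3], "turn": [0, 0, 0], "gripper": -1},
    {"xyz": [0, 0, 0], "turn": [0, 0, 0], "gripper": -1},
    {"xyz": [0, 0, 0], "turn": [0, 0, 0], "gripper": -1}
  ]
}}

```text
time_s: 18.0
position: [0.4663, 0.2456, 0.1537]
tool_rot: [[0.102, 0.995, -0.0], [0.995, -0.102, 0.0], [0.0, -0.0, -1.0]]
ft_force: [0.2, -0.4, -3.0]
grip_width: 0.0111
```

```bash
python3 deck.py d3 >/dev/null; python3 held.py d3.npz 154; python3 plan.py 0.4675 0.2451 0.13 84.2
```

```text
block 1763 [-41.3 -41.1 -33.5  -8.4   6.5] [-97.7 -95.5 -70.4 -45.8 -43.5] [ 96.5 100.  102.1 103.1 103.5]
foot 731 [-49.2 -49.1 -44.6 -41.1 -41. ] [-94.  -89.  -70.3 -51.7 -46.2] [66.5 67.8 72.2 74.9 78.8]
stop -72 864 [-59.8 -53.8 -47.5] [-92.4 -70.3 -49.3]
stop 0 715 [-59.8 -56.2 -50.8] [-21.    0.1  22.6]
stop 72 738 [-59.8 -56.3 -50.8] [50.5 71.1 94.7]
t 18.05 p [0.467, 0.246, 0.154] psi 84.17 tilt [0.001, 0.0, -1.0] F [0.693, 0.34, -3.719] w 0.0107
turn x 1 [0.015, -0.006, -0.007]  shift x 1 [-0.012, 0.023, 0.607] total [-0.012, 0.023, 0.607]
```

Rack and bay now agree within about 0.5 mm in the same image. Pressing down in steps.

Emit:
{"method": "step_arm", "body": {
  "steps": [
    {"xyz": [0, 0, 0.2], "turn": [0, 0, 0], "gripper": -1},
    {"xyz": [0, 0, 0.2], "turn": [0, 0, 0], "gripper": -1},
    {"xyz": [0, 0, 0.15], "turn": [0, 0, 0], "gripper": -1},
    {"xyz": [0, 0, 0.1], "turn": [0, 0, 0], "gripper": -1},
    {"xyz": [0, 0, 0.1], "turn": [0, 0, 0], "gripper": -1},
    {"xyz": [0, 0, 0], "turn": [0, 0, 0], "gripper": -1}
  ]
}}

```text
time_s: 18.55
position: [0.4659, 0.2455, 0.1227]
tool_rot: [[0.102, 0.995, -0.001], [0.995, -0.102, -0.0], [-0.0, -0.001, -1.0]]
ft_force: [-0.6, 0.4, -8.0]
grip_width: 0.0108
```

Emit:
{"method": "step_arm", "body": {
  "steps": [
    {"xyz": [0, 0, 0.07], "turn": [0, 0, 0], "gripper": -1},
    {"xyz": [0, 0, 0.07], "turn": [0, 0, 0], "gripper": -1},
    {"xyz": [0, 0, 0], "turn": [0, 0, 0], "gripper": -1}
  ]
}}

```text
time_s: 18.8
position: [0.466, 0.2455, 0.1175]
tool_rot: [[0.102, 0.995, -0.001], [0.995, -0.102, -0.0], [-0.0, -0.001, -1.0]]
ft_force: [-2.5, 0.7, -5.1]
grip_width: 0.0106
```

Emit:
{"method": "step_arm", "body": {
  "steps": [
    {"xyz": [0, 0, 0.06], "turn": [0, 0, 0], "gripper": -1},
    {"xyz": [0, 0, 0.06], "turn": [0, 0, 0], "gripper": -1},
    {"xyz": [0, 0, 0], "turn": [0, 0, 0], "gripper": -1},
    {"xyz": [0, 0, 0], "turn": [0, 0, 0], "gripper": -1}
  ]
}}

```text
time_s: 19.13
position: [0.467, 0.2457, 0.1141]
tool_rot: [[0.102, 0.995, 0.003], [0.995, -0.102, 0.001], [0.001, 0.003, -1.0]]
ft_force: [-2.9, 0.3, 6.1]
grip_width: 0.0109
```

```bash
cat > chk.py <<'E'
from h import *; import sys
P=[]
for k in('scene','top'):
    im,d,I=grab(k); W=pts(d,I); np.savez('c_%s.npz'%k,im=im,d=d,W=W); i=im.astype(int)
    m=((i[...,0]>150)&(i[...,1]>50)&(i[...,1]<160)&(i[...,2]<90)&(i[...,0]-i[...,1]>50)&(W[...,2]<.09)&(W[...,1]>.1)&(W[...,0]<.6)).astype(np.uint8)
    N,L,S,C=cv2.connectedComponentsWithStats(m)
    for j in range(1,N):
        if S[j,4]>6: q=W[L==j]; print(k,'latch',S[j],q.mean(0).round(4),q.max(0).round(4))
    b=(320,190,420,290) if k=='scene' else (100,170,215,265)
    b=(285,175,425,280) if k=='scene' else b
    P.append(cv2.resize(im[b[1]:b[3],b[0]:b[2]],(560,int(560*(b[3]-b[1])/(b[2]-b[0]))),interpolation=2)[:,:,::-1])
cv2.imwrite('pics/%s.png'%sys.argv[1],P[0])
E
python3 chk.py s2; python3 plan.py .466 .2455 .113 84.2
```

```text
scene latch [311 217  12  11  68] [0.5258 0.2403 0.049 ] [0.537  0.253  0.0643]
scene latch [331 234  10  12  45] [0.5305 0.3122 0.0528] [0.5347 0.3244 0.0645]
scene latch [350 255   8  10  29] [0.5385 0.3849 0.0505] [0.5416 0.3956 0.0629]
top latch [138 211  10   6  40] [0.5357 0.3814 0.054 ] [0.543  0.3957 0.0655]
top latch [160 214  10   6  47] [0.5271 0.3102 0.0507] [0.5352 0.3242 0.0619]
top latch [183 215   9   8  51] [0.5237 0.2381 0.0515] [0.5336 0.2558 0.0628]
t 19.23 p [0.467, 0.246, 0.114] psi 84.17 tilt [0.003, 0.001, -1.0] F [-3.127, 0.28, 6.234] w 0.0113
turn x 1 [0.035, -0.012, -0.007]  shift x 1 [-0.009, -0.025, 0.029] total [-0.009, -0.025, 0.029]
```

View pics/s2.png

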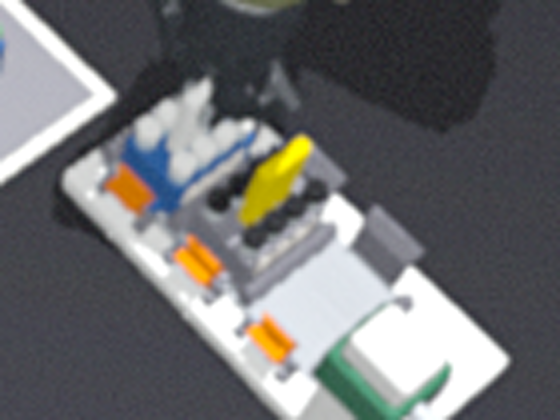

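The right latch at (128,188) in the crop is still leaned out and the rack is pushing on it. I'll press further.

Emit:
{"method": "step_arm", "body": {
  "steps": [
    {"xyz": [0, 0, 0.05], "turn": [0, 0, 0], "gripper": -1},
    {"xyz": [0, 0, 0.04], "turn": [0, 0, 0], "gripper": -1},
    {"xyz": [0, 0, 0], "turn": [0, 0, 0], "gripper": -1},
    {"xyz": [0, 0, 0], "turn": [0, 0, 0], "gripper": -1}
  ]
}}

```text
time_s: 19.57
position: [0.4671, 0.2458, 0.114]
tool_rot: [[0.101, 0.995, 0.006], [0.995, -0.101, 0.001], [0.002, 0.006, -1.0]]
ft_force: [-14.4, -3.2, 39.6]
grip_width: 0.0107
```

```bash
python3 chk.py s3|grep "0.24\|0.23"; python3 plan.py
```

```text
scene latch [311 217  12  11  67] [0.5259 0.2406 0.0496] [0.5351 0.2531 0.065 ]
top latch [183 215   9   8  51] [0.5236 0.2383 0.0516] [0.5336 0.2559 0.0641]
t 19.67 p [0.467, 0.246, 0.114] psi 84.2 tilt [0.006, 0.001, -1.0] F [-14.001, -2.182, 39.251] w 0.0107
```

Emit:
{"method": "step_arm", "body": {
  "steps": [
    {"xyz": [0, 0, -0.08], "turn": [0.04, 0, 0], "gripper": -1},
    {"xyz": [0, -0.05, 0], "turn": [0, 0, 0], "gripper": -1},
    {"xyz": [0, 0, 0], "turn": [0, 0, 0], "gripper": -1}
  ]
}}

```text
time_s: 19.92
position: [0.4659, 0.246, 0.1141]
tool_rot: [[0.102, 0.995, 0.002], [0.995, -0.102, 0.001], [0.002, 0.002, -1.0]]
ft_force: [1.0, 0.5, 10.2]
grip_width: 0.0111
```

```bash
python3 plan.py; python3 deck.py d4; python3 held.py d4.npz 114; python3 chk.py s4|grep "0.24\|0.23"; python3 plan.py
```

```text
t 19.92 p [0.466, 0.246, 0.114] psi 84.17 tilt [0.002, 0.001, -1.0] F [1.004, 0.49, 10.163] w 0.0111
yellow 1140 0.1338 ((0.468769907951355, 0.31754666566848755), (0.03279763460159302, 0.011388895101845264), 0.8146801590919495)
latch [428 258  38  36 913] [0.5339 0.386  0.0522] [0.5246 0.3693 0.0365] [0.5521 0.398  0.0619]
block 1737 [-42.  -41.8 -34.1  -8.5   5.6] [-97.4 -95.2 -70.7 -45.7 -43.3] [56.5 59.9 61.8 63.  63.3]
foot 495 [-46.9 -46.8 -43.7 -41.7 -41.7] [-94.3 -89.4 -70.7 -51.3 -46.4] [28.7 30.9 32.4 38.4 38.8]
stop -72 950 [-60.  -56.5 -51.6] [-92.7 -71.3 -49.4]
stop 0 972 [-60.  -56.5 -51.6] [-21.2  -0.1  22.2]
stop 72 802 [-60.  -56.4 -51.5] [50.3 65.5 90.2]
scene latch [311 217  12  11  67] [0.5259 0.2406 0.0496] [0.5371 0.2534 0.0662]
top latch [183 215   9   8  50] [0.5238 0.2379 0.0529] [0.5336 0.2503 0.0654]
t 20.07 p [0.466, 0.246, 0.114] psi 84.18 tilt [0.002, 0.001, -1.0] F [-0.235, 0.187, 10.398] w 0.0109
```

View pics/d4.png

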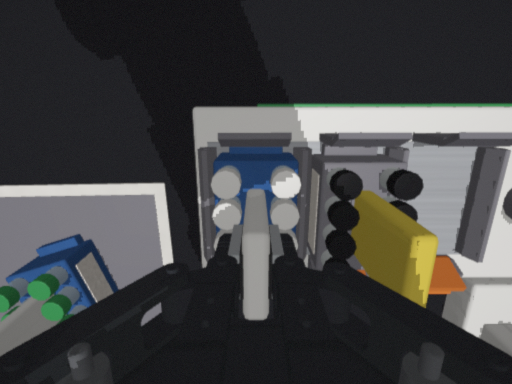

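```bash
cat > pitch.py <<'E'
import numpy as np,sys
for f in sys.argv[1:]:
    Z=np.load(f);W=Z['W'];im=Z['im'].astype(int)
    V,U=np.mgrid[:384,:512]; b=(U>190)&(U<320)&(V>130)&(V<240)&(im[...,2]>im[...,0]+40)
    h=(abs(U-256)<9)&(V>200)&(V<318)&(im.min(-1)>90)
    for l,m in(('block',b),('handle',h)):
        p=W[m];zc=np.nanmedian(p[:,2]);p=p[abs(p[:,2]-zc)<.003]
        A=np.c_[p[:,:2]-p[:,:2].mean(0),np.ones(len(p))];c,*_=np.linalg.lstsq(A,p[:,2],rcond=None)
        print(f,l,len(p),'dz/dx,dz/dy mrad',(c[:2]*1e3).round(1),'z',c[2].round(4),'x range',p[:,0].min().round(4),p[:,0].max().round(4))
E
python3 pitch.py d1.npz d2.npz d3.npz d4.npz
```

```text
d1.npz block 1741 dz/dx,dz/dy mrad [ 5.2 -0.6] z 0.1979 x range 0.5061 0.5607
d1.npz handle 1467 dz/dx,dz/dy mrad [  4.  -11.3] z 0.2697 x range 0.5261 0.5688
d2.npz block 1697 dz/dx,dz/dy mrad [15.  -0.3] z 0.13 x range 0.4279 0.4824
d2.npz handle 1464 dz/dx,dz/dy mrad [16.4 -5.5] z 0.2021 x range 0.4475 0.4899
d3.npz block 1707 dz/dx,dz/dy mrad [11.3 -1.4] z 0.102 x range 0.4245 0.4804
d3.npz handle 1470 dz/dx,dz/dy mrad [ 11.8 -15.7] z 0.174 x range 0.4443 0.4867
d4.npz block 1685 dz/dx,dz/dy mrad [14.1 -0.7] z 0.0618 x range 0.4239 0.4781
d4.npz handle 1468 dz/dx,dz/dy mrad [13.3 -9. ] z 0.1339 x range 0.4435 0.486
```

```bash
python3 - <<'E'
import numpy as np
for f in('d1','d2','d3','d4'):
    Z=np.load(f+'.npz');W=Z['W'];im=Z['im'].astype(int)
    m=(abs(W[...,2]-.021)<.004)&(im.min(-1)>100)&(W[...,1]>.34)&(W[...,1]<.50)&(W[...,0]>.36)&(W[...,0]<.57)
    p=W[m];A=np.c_[p[:,:2]-p[:,:2].mean(0),np.ones(len(p))];c,*_=np.linalg.lstsq(A,p[:,2],rcond=None);print(f,len(p),(c*1e3).round(1))
E
python3 plan.py
```

```text
d1 10194 [  0.5 -15.6  20.8]
d2 12385 [  6.6 -15.8  20.8]
d3 13117 [  8.4 -17.2  21.2]
d4 11429 [ 11.3 -20.6  20.8]
t 20.07 p [0.466, 0.246, 0.114] psi 84.18 tilt [0.002, 0.001, -1.0] F [-0.235, 0.187, 10.398] w 0.0109
```

Emit:
{"method": "step_arm", "body": {
  "steps": [
    {"xyz": [0, 0, 0.04], "turn": [0, 0, 0], "gripper": -1},
    {"xyz": [0, 0, 0.02], "turn": [0, 0, 0], "gripper": -1},
    {"xyz": [0, 0, 0], "turn": [0, 0, 0], "gripper": -1}
  ]
}}

```text
time_s: 20.32
position: [0.4659, 0.2462, 0.114]
tool_rot: [[0.101, 0.995, 0.004], [0.995, -0.101, 0.002], [0.002, 0.004, -1.0]]
ft_force: [-7.7, -1.8, 33.7]
grip_width: 0.0109
```

```bash
python3 chk.py s5|grep "0.24\|0.23"; python3 plan.py; python3 - <<'E'
import numpy as np
W=np.load('d4.npz')['W'];im=np.load('d4.npz')['im'].astype(int)
o=np.array([.4752,.3155]);t=np.radians(-5.8);X=np.array([np.cos(t),np.sin(t)]);Y=np.array([-X[1],X[0]])
x=(W[...,:2]-o)@X*1e3+2;y=(W[...,:2]-o)@Y*1e3;z=W[...,2]*1e3
for l,yc in(('right',-71),('mid',0.5)):
    for a,b,lo,hi in((-39,-33,55,67),(-47,-42,25,42)):
        m=(abs(y-yc)<24)&(x>a)&(x<b)&(z>lo)&(z<hi); print(l,a,m.sum(),np.percentile(z[m],[10,50,90]).round(1))
m=(y>48)&(y<90)&(x>-40)&(x<-25)&(abs(z-22)<6);print('floorL',np.median(z[m]))
E
```

```text
scene latch [311 217  12  11  67] [0.5259 0.2406 0.0495] [0.5363 0.2532 0.0625]
top latch [183 215   9   8  54] [0.5234 0.2383 0.0515] [0.5336 0.2551 0.0653]
t 20.42 p [0.466, 0.246, 0.114] psi 84.2 tilt [0.004, 0.002, -1.0] F [-7.457, -1.495, 34.006] w 0.011
right -39 584 [61.2 62.  63.2]
right -47 217 [31.4 32.1 32.9]
mid -39 720 [59.  61.7 63. ]
mid -47 238 [30.9 31.9 32.8]
floorL 21.92728990173731
```

Emit:
{"method": "step_arm", "body": {
  "steps": [
    {"xyz": [0, 0, -0.04], "turn": [0, 0, 0], "gripper": -1},
    {"xyz": [0, 0, 0], "turn": [0, 0, 0], "gripper": 0},
    {"xyz": [0, 0, 0], "turn": [0, 0, 0], "gripper": 0},
    {"xyz": [0, 0, 0], "turn": [0, 0, 0], "gripper": 0}
  ]
}}

```text
time_s: 20.75
position: [0.4645, 0.2457, 0.1117]
tool_rot: [[0.102, 0.995, -0.003], [0.995, -0.102, 0.0], [0.0, -0.003, -1.0]]
ft_force: [-0.3, 0.2, -0.0]
grip_width: 0.0425
```

```bash
cat > lat.py <<'E'
from h import *
o=np.array([.4752,.3155]);t=np.radians(-5.8);X=np.array([np.cos(t),np.sin(t)]);Y=np.array([-X[1],X[0]])
for f in('top','scene'):
    a=[('now',)+grab(f)[:2]]; 
    I=cams.camera_info(f)
    Z=np.load(f+'.npz'); a.append(('start',Z['im'],Z['d']))
    for l,im,d in a:
        W=pts(d,I); i=im.astype(int); x=(W[...,:2]-o)@X*1e3;y=(W[...,:2]-o)@Y*1e3;z=W[...,2]*1e3
        m=(i[...,0]>140)&(i[...,0]-i[...,1]>40)&(i[...,2]<100)&(x>30)&(x<90)&(z>10)&(z<80)
        for k in(-72,0,72):
            n=m&(abs(y-k)<25); print(f,l,k,n.sum(),'x',np.percentile(x[n],[5,50,95]).round(1),'z',np.percentile(z[n],[5,50,95]).round(1),'px',np.argwhere(n).mean(0).round(1))
E
python3 lat.py; python3 plan.py
```

```text
top now -72 56 x [44.3 56.1 65.7] z [37.7 49.9 61.5] px [218.1 187.2]
top now 0 59 x [43.9 54.  63.6] z [41.3 51.9 64.7] px [215.9 164.6]
top now 72 53 x [46.6 55.5 65.5] z [42.9 51.3 62.7] px [212.6 142.6]
top start -72 50 x [46.6 55.4 64.6] z [42.3 51.9 61.6] px [218.2 186.8]
top start 0 65 x [44.1 54.8 65.9] z [36.5 50.1 61.2] px [215.7 164.7]
top start 72 58 x [45.9 56.  66.3] z [41.1 50.3 62.5] px [212.5 142.6]
scene now -72 74 x [50.2 55.7 67. ] z [30.9 48.8 60.6] px [222.1 317. ]
scene now 0 77 x [51.6 57.2 67. ] z [39.1 49.6 62.4] px [239.9 334.4]
scene now 72 62 x [54.4 58.5 66.8] z [44.2 49.4 61.1] px [259.6 352.6]
scene start -72 57 x [52.3 57.4 67.2] z [37.  49.2 60.6] px [222.5 316.8]
scene start 0 75 x [51.5 56.6 66.7] z [41.9 48.4 61.2] px [240.  334.4]
scene start 72 63 x [53.8 59.1 66.4] z [45.2 49.5 60.8] px [259.6 352.5]
t 20.85 p [0.464, 0.246, 0.112] psi 84.16 tilt [-0.003, 0.0, -1.0] F [-0.539, 0.178, 0.202] w 0.0433
```

The latch pixels now match the shut start position. Lifting off and checking the seated rack.

Emit:
{"method": "step_arm", "body": {
  "steps": [
    {"xyz": [0, 0, -0.2], "turn": [0, 0, 0], "gripper": 0},
    {"xyz": [0, 0, -0.6], "turn": [0, 0, 0], "gripper": 0.1},
    {"xyz": [0, 0, -0.9], "turn": [0, 0, 0], "gripper": 0.2},
    {"xyz": [0, 0.3, -0.9], "turn": [0, 0, 0], "gripper": 0.2},
    {"xyz": [0, 0.8, -0.3], "turn": [0, 0, 0], "gripper": 0.2},
    {"xyz": [0, 0.9, 0], "turn": [0, 0, 0], "gripper": 0.2},
    {"xyz": [0, 0, 0], "turn": [0, 0, 0], "gripper": 0.2},
    {"xyz": [0, 0, 0], "turn": [0, 0, 0], "gripper": 0.2}
  ]
}}

```text
time_s: 21.52
position: [0.5452, 0.2371, 0.2275]
tool_rot: [[0.103, 0.995, -0.003], [0.995, -0.103, 0.0], [0.0, -0.003, -1.0]]
ft_force: [-0.0, 0.1, -1.0]
grip_width: 0.0513
```

```bash
python3 deck.py d5; python3 plan.py 0.540 0.0675 0.2 102.5;python3 lat.py|grep now; python3 - <<'E'
import numpy as np
Z=np.load('d5.npz');W=Z['W'];im=Z['im'].astype(int)
o=np.array([.4752,.3155]);t=np.radians(-5.8);X=np.array([np.cos(t),np.sin(t)]);Y=np.array([-X[1],X[0]])
x=(W[...,:2]-o)@X*1e3;y=(W[...,:2]-o)@Y*1e3;z=W[...,2]*1e3
for l,yc in(('right',-72),('mid',0)):
    for n,lo,hi in(('handle',125,145),('caps',80,90),('block',56,68),('foot',27,40)):
        m=(abs(y-yc)<27)&(abs(x)<49)&(z>lo)&(z<hi)
        q=np.polyfit(x[m],z[m],1); print(l,n,m.sum(),'z',np.median(z[m]).round(1),'slope',(q[0]*1e3).round(1),'x',np.percentile(x[m],[1,99]).round(1),'y',np.percentile(y[m],[1,99]).round(1))
E
```

```text
yellow 582 0.1336 ((0.4731673300266266, 0.31649672985076904), (0.011345651000738144, 0.04267437383532524), 84.03353881835938)
latch [243 145  26  25 558] [0.5221 0.24   0.0517] [0.5103 0.225  0.0379] [0.5369 0.2537 0.062 ]
latch [308 144  29  26 621] [0.5287 0.3107 0.0509] [0.5159 0.2964 0.0369] [0.5442 0.3254 0.063 ]
latch [371 144  33  26 610] [0.5353 0.382  0.0506] [0.5221 0.3677 0.0368] [0.5506 0.3976 0.0624]
t 21.57 p [0.544, 0.237, 0.228] psi 84.14 tilt [-0.004, 0.0, -1.0] F [0.195, -0.508, -0.448] w 0.0512
turn x 5 [-0.01, -0.001, -0.801]  shift x 5 [-0.825, -0.204, 0.138] total [-4.125, -1.021, 0.689]
top now -72 6 x [49.  56.1 62.8] z [47.7 54.5 58.4] px [218.5 190.5]
right handle 918 z 133.7 slope 2.9 x [-24.   18.3] y [-75.9 -64.5]
right caps 2264 z 84.1 slope -0.6 x [-39.8  33.2] y [-95.  -45.6]
right block 1295 z 62.1 slope -1.2 x [-42.1  36.4] y [-97.8 -45.5]
right foot 191 z 32.1 slope 10.2 x [-49.   48.8] y [-94.1 -47.1]
mid handle 1068 z 133.5 slope -3.3 x [-22.9  19.2] y [-5.3  6.2]
mid caps 1781 z 84.0 slope -0.5 x [-38.4  35. ] y [-24.7  25.9]
mid block 1325 z 62.
[... 338 characters left out ...]
ound(1))
                                               ~~~~~~~~~~~~~^^^^^^^^^^^^^^^^
    return _quantile_unchecked(
        a, q, axis, out, overwrite_input, method, keepdims, weights)
    return _ureduce(a,
                    func=_quantile_ureduce_func,
    ...<5 lines>...
                    overwrite_input=overwrite_input,
                    method=method)
    r = func(a, **kwargs)
    result = _quantile(arr,
                       quantiles=q,
    ...<2 lines>...
                       out=out,
                       weights=wgt)
    slices_having_nans = np.isnan(arr[-1, ...])
                                  ~~~^^^^^^^^^
IndexError: index -1 is out of bounds for axis 0 with size 0
```

View pics/d5.png

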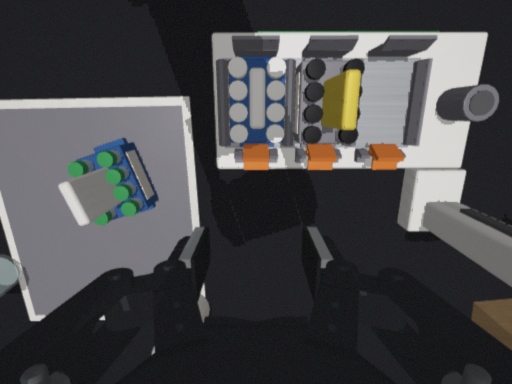

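The view shows rack_a seated in the right bay at (257,98). Its heights equal the standards rack's, and the three latches at (256,157), (320,156) and (385,156) lie in one line, so it is shut. On to rack_b.

Emit:
{"method": "step_arm", "body": {
  "steps": [
    {"xyz": [-0.3, 0, 0], "turn": [0, 0, -0.8], "gripper": 0.2},
    {"xyz": [0, 0, 0], "turn": [0, 0, -0.8], "gripper": 0.2},
    {"xyz": [0, 0, 0], "turn": [0, 0, -0.8], "gripper": 0.2},
    {"xyz": [0, 0, 0], "turn": [0, 0, -0.8], "gripper": 0.2},
    {"xyz": [0, 0, 0], "turn": [0, 0, -0.78], "gripper": 0.2},
    {"xyz": [-0.8, -0.2, 0.1], "turn": [0, 0, 0], "gripper": 0.2},
    {"xyz": [-0.8, -0.22, 0.1], "turn": [0, 0, 0], "gripper": 0.2},
    {"xyz": [-0.8, -0.22, 0.1], "turn": [0, 0, 0], "gripper": 0.2},
    {"xyz": [-0.8, -0.22, 0.1], "turn": [0, 0, 0], "gripper": 0.2},
    {"xyz": [-0.6, -0.22, 0.1], "turn": [0, 0, 0], "gripper": 0.2},
    {"xyz": [0, 0, 0], "turn": [0, 0, 0], "gripper": 0.2},
    {"xyz": [0, 0, 0], "turn": [0, 0, 0], "gripper": 0.2}
  ]
}}

```text
time_s: 22.62
position: [0.5326, 0.0675, 0.208]
tool_rot: [[-0.213, 0.977, -0.003], [0.977, 0.213, 0.001], [0.001, -0.003, -1.0]]
ft_force: [-0.1, 0.6, 0.4]
grip_width: 0.0514
```

```bash
python3 wr.py w5; python3 plan.py 0.540 0.0678 0.092 102.4
```

```text
[ 459  139   49   56 1207] [0.4657 0.2417] [0.0051 0.044 ] ang -5.8 z 0.1119 [129. 128. 125.]
[248 179  15  51 697] [0.5395 0.0693] [0.0119 0.0432] ang 12.5 z 0.1117 [171. 170. 167.]
t 22.67 p [0.533, 0.068, 0.208] psi 102.4 tilt [-0.003, 0.001, -1.0] F [-0.148, 0.326, 0.408] w 0.0513
turn x 1 [-0.029, -0.017, -0.001]  shift x 4 [-0.013, 0.042, 0.726] total [-0.052, 0.17, 2.905]
```

Emit:
{"method": "step_arm", "body": {
  "steps": [
    {"xyz": [-0.04, 0.17, 0], "turn": [-0.03, -0.02, 0], "gripper": 0.2},
    {"xyz": [0, 0, 0.8], "turn": [0, 0, 0], "gripper": 0.2},
    {"xyz": [0, 0, 0.9], "turn": [0, 0, 0], "gripper": 0.2},
    {"xyz": [0, 0, 0.7], "turn": [0, 0, 0], "gripper": 0.2},
    {"xyz": [0, 0, 0.35], "turn": [0, 0, 0], "gripper": 0.2},
    {"xyz": [0, 0, 0.15], "turn": [0, 0, 0], "gripper": 0.2},
    {"xyz": [0, 0, 0], "turn": [0, 0, 0], "gripper": 0.2},
    {"xyz": [0, 0, 0], "turn": [0, 0, 0], "gripper": 0.2}
  ]
}}

```text
time_s: 23.33
position: [0.5412, 0.0684, 0.0926]
tool_rot: [[-0.216, 0.976, 0.001], [0.976, 0.216, -0.001], [-0.001, 0.001, -1.0]]
ft_force: [0.0, -0.0, 0.1]
grip_width: 0.0513
```

```bash
python3 plan.py 0.540 0.068 0.092 102.4
```

```text
t 23.33 p [0.541, 0.068, 0.093] psi 102.47 tilt [0.001, -0.001, -1.0] F [0.036, -0.004, 0.125] w 0.0513
turn x 1 [0.016, 0.012, 0.016]  shift x 1 [-0.003, -0.031, 0.015] total [-0.003, -0.031, 0.015]
```

Emit:
{"method": "step_arm", "body": {
  "steps": [
    {"xyz": [0, -0.03, 0.01], "turn": [0, 0, 0], "gripper": -1},
    {"xyz": [0, 0, 0], "turn": [0, 0, 0], "gripper": -1},
    {"xyz": [0, 0, 0], "turn": [0, 0, 0], "gripper": -1},
    {"xyz": [0, 0, 0], "turn": [0, 0, 0], "gripper": -1},
    {"xyz": [0, 0, 0], "turn": [0, 0, 0], "gripper": -1},
    {"xyz": [0, 0, 0], "turn": [0, 0, 0], "gripper": -1},
    {"xyz": [0, 0, -0.3], "turn": [0, 0, 0], "gripper": -1},
    {"xyz": [0, 0, -0.7], "turn": [0, 0, 0], "gripper": -1},
    {"xyz": [0, 0, -0.9], "turn": [0, 0, 0], "gripper": -1},
    {"xyz": [0, 0, -0.9], "turn": [0, 0, 0], "gripper": -1},
    {"xyz": [0, 0, -0.9], "turn": [0, 0, 0], "gripper": -1},
    {"xyz": [0, 0, -0.4], "turn": [0, 0, 0], "gripper": -1},
    {"xyz": [0, 0, 0], "turn": [0, 0, 0], "gripper": -1}
  ],
  "squeeze": 90
}}

```text
time_s: 24.42
position: [0.5403, 0.0675, 0.2592]
tool_rot: [[-0.215, 0.977, 0.007], [0.977, 0.215, -0.001], [-0.003, 0.007, -1.0]]
ft_force: [0.2, 0.6, -1.6]
grip_width: 0.0107
```

```bash
python3 plan.py 0.482 0.389 0.255 84.2
```

```text
t 24.42 p [0.54, 0.067, 0.259] psi 102.41 tilt [0.007, -0.001, -1.0] F [0.247, 0.555, -1.609] w 0.0107
turn x 4 [0.023, 0.005, 0.993]  shift x 9 [0.872, -0.251, 0.012] total [7.849, -2.263, 0.105]
```

Emit:
{"method": "step_arm", "body": {
  "steps": [
    {"xyz": [0, 0, 0], "turn": [0.02, 0, 0.99], "gripper": -1},
    {"xyz": [0, 0, 0], "turn": [0.02, 0, 0.99], "gripper": -1},
    {"xyz": [0, 0, 0], "turn": [0.02, 0, 0.99], "gripper": -1},
    {"xyz": [0, 0, 0], "turn": [0.02, 0, 0.99], "gripper": -1},
    {"xyz": [0.5, -0.14, 0], "turn": [0, 0, 0], "gripper": -1},
    {"xyz": [0.9, -0.26, 0], "turn": [0, 0, 0], "gripper": -1},
    {"xyz": [0.9, -0.26, 0], "turn": [0, 0, 0], "gripper": -1},
    {"xyz": [0.9, -0.26, 0], "turn": [0, 0, 0], "gripper": -1},
    {"xyz": [0.9, -0.26, 0], "turn": [0, 0, 0], "gripper": -1},
    {"xyz": [0.9, -0.26, 0], "turn": [0, 0, 0], "gripper": -1},
    {"xyz": [0.9, -0.26, 0], "turn": [0, 0, 0], "gripper": -1},
    {"xyz": [0.9, -0.26, 0], "turn": [0, 0, 0], "gripper": -1},
    {"xyz": [0.7, -0.2, 0], "turn": [0, 0, 0], "gripper": -1},
    {"xyz": [0.35, -0.1, 0], "turn": [0, 0, 0], "gripper": -1},
    {"xyz": [0, 0, 0], "turn": [0, 0, 0], "gripper": -1},
    {"xyz": [0, 0, 0], "turn": [0, 0, 0], "gripper": -1}
  ]
}}

```text
time_s: 25.75
position: [0.4805, 0.3888, 0.2538]
tool_rot: [[0.099, 0.995, -0.008], [0.995, -0.099, -0.003], [-0.004, -0.008, -1.0]]
ft_force: [0.3, -1.6, -2.2]
grip_width: 0.0111
```

```bash
python3 plan.py 0.480 0.3893 0.18 84.2
```

```text
t 25.75 p [0.481, 0.389, 0.254] psi 84.31 tilt [-0.008, -0.003, -1.0] F [0.258, -1.59, -2.166] w 0.0111
turn x 1 [-0.102, 0.044, 0.024]  shift x 2 [0.005, -0.007, 0.923] total [0.01, -0.014, 1.846]
```

Emit:
{"method": "step_arm", "body": {
  "steps": [
    {"xyz": [0.01, -0.01, 0.4], "turn": [-0.08, 0.03, 0.02], "gripper": -1},
    {"xyz": [0, 0, 0.8], "turn": [0, 0, 0], "gripper": -1},
    {"xyz": [0, 0, 0.6], "turn": [0, 0, 0], "gripper": -1},
    {"xyz": [0, 0, 0.4], "turn": [0, 0, 0], "gripper": -1},
    {"xyz": [0, 0, 0.2], "turn": [0, 0, 0], "gripper": -1},
    {"xyz": [0, 0, 0.1], "turn": [0, 0, 0], "gripper": -1},
    {"xyz": [0, 0, 0], "turn": [0, 0, 0], "gripper": -1},
    {"xyz": [0, 0, 0], "turn": [0, 0, 0], "gripper": -1}
  ]
}}

```text
time_s: 26.42
position: [0.481, 0.3893, 0.1564]
tool_rot: [[0.102, 0.995, 0.002], [0.995, -0.102, 0.001], [0.002, 0.002, -1.0]]
ft_force: [-0.2, -0.0, -2.8]
grip_width: 0.0111
```

```bash
python3 deck.py d6 >/dev/null; python3 plan.py 0.480 0.3893 0.15 84.2; Z=$(python3 -c "from rig import env;print(env.observe()['position'][2]*1000)"); python3 held.py d6.npz $Z
```

```text
t 26.47 p [0.481, 0.389, 0.157] psi 84.14 tilt [0.002, 0.002, -1.0] F [-0.166, -0.616, -2.025] w 0.0111
turn x 1 [0.025, -0.024, -0.013]  shift x 1 [-0.006, -0.024, 0.168] total [-0.006, -0.024, 0.168]
block 1814 [-41.4 -41.2 -33.   -5.5   6.8] [ 46.9  48.8  74.2  99.2 101.1] [ 99.4 102.8 104.4 105.5 105.9]
foot 733 [-49.3 -49.1 -44.7 -41.2 -41.1] [49.9 55.4 74.3 93.1 98.2] [69.4 73.2 74.7 80.7 81.4]
stop -72 706 [-60.  -56.4 -50.8] [-92.3 -69.5 -48.6]
stop 0 664 [-59.9 -56.3 -51.6] [-20.4   1.7  23.3]
stop 72 830 [-59.9 -54.5 -47. ] [51.7 73.6 94.4]
```

Emit:
{"method": "step_arm", "body": {
  "steps": [
    {"xyz": [-0.015, -0.02, 0.2], "turn": [0, 0, 0], "gripper": -1},
    {"xyz": [0, 0, 0.2], "turn": [0, 0, 0], "gripper": -1},
    {"xyz": [0, 0, 0.2], "turn": [0, 0, 0], "gripper": -1},
    {"xyz": [0, 0, 0.15], "turn": [0, 0, 0], "gripper": -1},
    {"xyz": [0, 0, 0.12], "turn": [0, 0, 0], "gripper": -1},
    {"xyz": [0, 0, 0.12], "turn": [0, 0, 0], "gripper": -1},
    {"xyz": [0, 0, 0.06], "turn": [0, 0, 0], "gripper": -1},
    {"xyz": [0, 0, 0], "turn": [0, 0, 0], "gripper": -1},
    {"xyz": [0, 0, 0], "turn": [0, 0, 0], "gripper": -1}
  ]
}}

```text
time_s: 27.22
position: [0.48, 0.3893, 0.1142]
tool_rot: [[0.102, 0.995, 0.002], [0.995, -0.102, 0.001], [0.002, 0.002, -1.0]]
ft_force: [2.1, -0.1, 6.2]
grip_width: 0.011
```

Emit:
{"method": "step_arm", "body": {
  "steps": [
    {"xyz": [0, 0, 0.04], "turn": [0, 0, 0], "gripper": -1},
    {"xyz": [0, 0, 0.02], "turn": [0, 0, 0], "gripper": -1},
    {"xyz": [0, 0, 0], "turn": [0, 0, 0], "gripper": -1},
    {"xyz": [0, 0, 0], "turn": [0, 0, 0], "gripper": -1}
  ]
}}

```text
time_s: 27.55
position: [0.4801, 0.3895, 0.1141]
tool_rot: [[0.101, 0.995, 0.004], [0.995, -0.101, 0.002], [0.003, 0.004, -1.0]]
ft_force: [-2.9, -2.3, 22.0]
grip_width: 0.011
```

```bash
python3 lat.py; python3 plan.py
```

```text
top now -72 49 x [45.4 53.5 61.9] z [40.3 52.6 61.7] px [218.8 187. ]
top now 0 62 x [43.9 54.5 63.9] z [39.1 50.4 61.4] px [215.8 164.5]
top now 72 66 x [44.7 55.7 66.2] z [41.7 49.1 60.2] px [212.6 142.3]
top start -72 50 x [46.6 55.4 64.6] z [42.3 51.9 61.6] px [218.2 186.8]
top start 0 65 x [44.1 54.8 65.9] z [36.5 50.1 61.2] px [215.7 164.7]
top start 72 58 x [45.9 56.  66.3] z [41.1 50.3 62.5] px [212.5 142.6]
scene now -72 68 x [48.7 56.4 66.7] z [33.7 49.1 62. ] px [222.1 317.1]
scene now 0 79 x [51.3 56.8 66.2] z [37.8 49.1 61.6] px [240.  334.6]
scene now 72 81 x [52.8 57.8 66.5] z [33.6 49.6 62.2] px [259.3 352.7]
scene start -72 57 x [52.3 57.4 67.2] z [37.  49.2 60.6] px [222.5 316.8]
scene start 0 75 x [51.5 56.6 66.7] z [41.9 48.4 61.2] px [240.  334.4]
scene start 72 63 x [53.8 59.1 66.4] z [45.2 49.5 60.8] px [259.6 352.5]
t 27.65 p [0.48, 0.389, 0.114] psi 84.19 tilt [0.004, 0.002, -1.0] F [-2.418, -1.34, 21.668] w 0.0105
```

Seated firmly, and the latch is at its shut position. I'll release, back off and check the deck from above.

Emit:
{"method": "step_arm", "body": {
  "steps": [
    {"xyz": [0, 0, -0.03], "turn": [0, 0, 0], "gripper": -1},
    {"xyz": [0, 0, 0], "turn": [0, 0, 0], "gripper": 0},
    {"xyz": [0, 0, 0], "turn": [0, 0, 0], "gripper": 0},
    {"xyz": [0, 0, 0], "turn": [0, 0, 0], "gripper": 0},
    {"xyz": [0, 0, -0.2], "turn": [0, 0, 0], "gripper": 0},
    {"xyz": [0, 0, -0.6], "turn": [0, 0, 0], "gripper": 0},
    {"xyz": [0, 0, -0.9], "turn": [0, 0, 0], "gripper": 0},
    {"xyz": [-0.3, 0.2, -0.9], "turn": [0, 0, 0], "gripper": 0},
    {"xyz": [-0.8, 0.5, -0.3], "turn": [0, 0, 0], "gripper": 0},
    {"xyz": [-0.9, 0.6, 0], "turn": [0, 0, 0], "gripper": 0},
    {"xyz": [-0.9, 0.6, 0], "turn": [0, 0, 0], "gripper": 0},
    {"xyz": [-0.5, 0.3, 0], "turn": [0, 0, 0], "gripper": 0},
    {"xyz": [0, 0, 0], "turn": [0, 0, 0], "gripper": 0},
    {"xyz": [0, 0, 0], "turn": [0, 0, 0], "gripper": 0}
  ]
}}

```text
time_s: 28.82
position: [0.552, 0.2467, 0.2283]
tool_rot: [[0.104, 0.995, -0.0], [0.995, -0.104, 0.001], [0.001, -0.0, -1.0]]
ft_force: [-0.2, 0.9, 0.6]
grip_width: 0.0425
```

```bash
python3 deck.py d7; python3 plan.py; python3 - <<'E'
from h import *
Z=np.load('d7.npz');W=Z['W']
o=np.array([.4752,.3155]);t=np.radians(-5.8);X=np.array([np.cos(t),np.sin(t)]);Y=np.array([-X[1],X[0]])
x=(W[...,:2]-o)@X*1e3;y=(W[...,:2]-o)@Y*1e3;z=W[...,2]*1e3
for l,yc in(('right',-72),('mid',0),('left',72)):
    for n,lo,hi in(('handle',125,145),('caps',80,90),('block',56,68)):
        m=(abs(y-yc)<27)&(abs(x)<49)&(z>lo)&(z<hi)
        print(l,n,m.sum(),'z',np.median(z[m]).round(1),'x',np.percentile(x[m],[1,99]).round(1),'y',np.percentile(y[m],[1,99]).round(1))
a,da,_=grab('top'); 
b=cv2.resize(a[120:300,90:420],(792,432),interpolation=2); cv2.imwrite('pics/fin.png',b[:,:,::-1])
E
```

```text
yellow 547 0.1336 ((0.47373926639556885, 0.3172329366207123), (0.011594049632549286, 0.04286729916930199), 83.40744018554688)
latch [299 139  28  25 595] [0.529 0.312 0.051] [0.5162 0.2976 0.0379] [0.5447 0.3262 0.0626]
latch [363 139  32  25 614] [0.5366 0.3828 0.051 ] [0.5237 0.3684 0.0384] [0.5517 0.398  0.0628]
latch [233 143  26  21 392] [0.5258 0.2411 0.0534] [0.5149 0.2262 0.0462] [0.5371 0.2532 0.0629]
t 28.87 p [0.552, 0.248, 0.228] psi 84.14 tilt [-0.0, 0.001, -1.0] F [0.692, 0.792, 0.162] w 0.0425
right handle 979 z 133.6 x [-23.7  18.4] y [-75.1 -63.3]
right caps 2270 z 84.0 x [-38.8  34.2] y [-94.3 -45.4]
right block 1187 z 62.0 x [-41.3  37.3] y [-96.5 -45.5]
mid handle 1065 z 133.5 x [-22.5  19.8] y [-4.5  7.1]
mid caps 1890 z 84.0 x [-38.   35.4] y [-23.9  26.4]
mid block 1353 z 61.9 x [-40.5  38.4] y [-26.3  16.5]
left handle 1255 z 133.2 x [-24.1  18.4] y [68.1 79.6]
left caps 1976 z 83.9 x [-39.6  33.5] y [48.7 98.2]
left block 1507 z 62.0 x [-42.2  36.3] y [46.3 91.9]
```

View pics/fin.png

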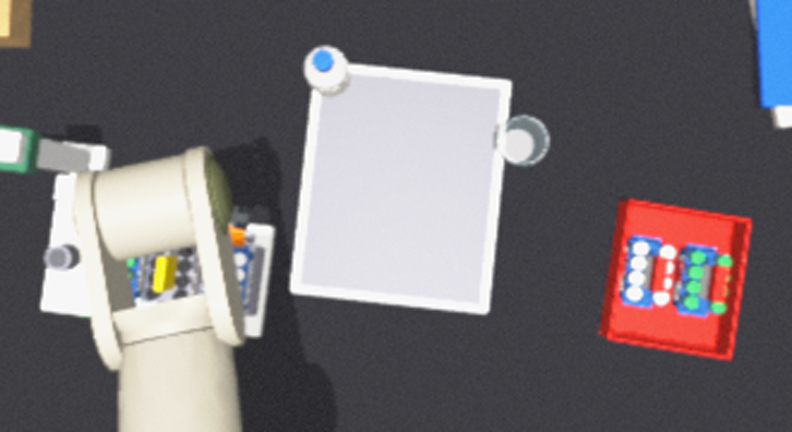

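The tote holds both tagged racks upright side by side, at (640,270) and (700,280) in the crop. The mat is empty, and the bottle and beaker are in place. All three deck racks sit at equal heights, and the latch tops are where they were when shut. Handing in.

```bash
python3 -c "
from rig import order;print(order.close_job())"
```

```text
the job is handed in; nothing more can be done
None
```

I handed the job in at about 29 s of the 72 s allowed. The two tagged racks stand upright side by side in the red tote. The two untagged ones are pressed home in the deck: the white-capped rack in the right bay and the green-capped one in the left.

**Last checks:**
- **Seating:** handle, cap and block heights of both racks match the latched standards rack within about 0.5 mm.
- **Latches:** the outer edges of all three orange latches are within about 1 mm of where I last saw them shut.
- **Bystanders:** the final top view showed the mat empty, with the bottle and beaker in their places. The standards handle measured within about 2 mm of its first reading, which is within camera error.
- **Gripper:** it was open and clear of everything.

**Checks that disagreed or came close:**
- **Right latch, first reading:** while I was pressing, it read about 4 mm open. After release, with a better comparison against the start picture, it read shut.
- **Right latch, last reading:** it was only partly visible, so its mean position came out slightly off. I went by its edge position instead.
- **Pressing force:** the first press in the right bay reached 39.6 N upward on the wrist (about 42 N in all) through the held rack. The 40 N limit covers only the arm or gripper body, and the wrist limit is 120 N.
- **Tote racks:** I judged these upright from the picture and the gentle 8–9 N set-down, and did not measure their height afterwards.

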